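# Set the press post and nip up the glue press

### The job

A lamination lies glued up in the blue press: push the red press post along the plywood board, low down at its foot so that it stays upright with its foot on the board, until the foot is fully home in the V stop under the press screw. Then turn the screw's T bar clockwise (seen from above) until the screw bears firmly on the post: about 4.5 N of push near the end of the bar, never more than 6 N. Do not ram the stop, leave the post standing clamped in the stop, and leave the other things alone.

Things in the scene. Friction and masses are not known exactly. Their poses are not given: they have to be found in the camera images.
- post: red press post with steel head, 0.8 kg, standing upright on the board: round foot 60 mm across, 12 mm high; above it a taper, 46 mm across below and 29 mm at its top, up to 124 mm; steel head 38 mm across with a flat top, 150 mm above the underside. Origin: centre of the foot's underside, z up
- post_foot (a point): centre of the post's round foot, 6 mm above the board. Push here: pushed more than about 40 mm above the board the post topples instead of sliding. Sliding takes about 3 to 8 N; two fingertips side by side, 30 to 40 mm apart, cradle the round foot and keep it on course. More than 25 N on the post is too much
- seat (a point): point on the top face of the plywood board where the centre of the post's foot stands when home in the V stop. Its y axis is the way in, along the board towards the column; its x lies across the board. The V stop is two wooden cleats 10 mm high on the board, their faces at 45 degrees to the way in. Fixed
- press: blue C-shaped glue press, fixed. Origin on the bench below the seat point, axes as at the seat. The plywood board on the lamination is flat, its top 44 to 50 mm above the bench (laminations differ), 112 mm wide (56 mm either side of the seat) and reaches from y = -0.215 to 0.060. Column and sleeve, 54 mm wide, begin at y = 0.083 and are 249 mm high
- press_arm: blue arm of the press with its screw. Origin as the press. The beam, 40 mm wide, reaches from the column out to y = -0.030; its underside is 217 mm and its top 241 mm above the bench. The screw passes through it over the seat, with a black rubber-faced foot 40 mm across below and the T bar above. Fixed
- bar_axis (a point): point on the screw's axis at the T bar's height, 267 mm above the bench at most (the boss ends 10 mm higher). Turning the bar clockwise (from above) lowers the screw and the bar by 6 mm per rad. It turns with less than 1.5 N at the bar's end until the screw's foot meets the post's head 0.3 to 7.5 mm below it (not known beforehand). The screw stays where it is left
- bar_end (a point): point on the level steel T bar (9 mm thick, 208 mm long), 80 mm from its axis, on the half of the bar nearer the robot, 24 mm short of the small ball at its end; push the bar here. That half starts 0.35 to 0.55 rad short of square across the board, on the entry side. Once the screw meets the post, the push needed here grows to 4.5 N within about 0.1 to 0.25 rad
- glue_bottle: cream glue bottle with red tip, 40x56x176 mm, standing on the bench; origin under its centre
- screw_tin: grey round tin, 64 mm across, 45 mm high; origin under its centre
- wax_tin: cream flat round tin, 72 mm across, 28 mm high; origin under its centre
Mind the look-alikes: they are no part of the job. Leave any orange look-alike of the post alone.

How it is judged:
By the outcome, as a careful person would: the job done as asked, in the order asked, and still so for the second after the job is handed in, with the robot touching nothing.
It also fails if it takes over 64 s, if anything falls off the work surface, if the arm or the gripper's body presses on something with over 40 N, if the wrist force passes 120 N, or if a joint passes its speed limit or range.

### The arm

A 6-joint arm with a two-finger parallel gripper is mounted at the origin on the work surface; the furniture and walls round the work are solid. World frame = base frame: x ahead of the robot, y to its left, z up, the work surface at z = 0. Lengths are in m, angles in rad, forces in N, time in s.
With the tool pointing down it reaches from about 0.35 to 0.925 m from the base axis. Payload 6.4 kg.
Tool frame: the origin (TCP) lies between the finger pads; the fingertips stand 17 mm ahead of it and the grasp point (between the pads) lies 2 mm behind it; z points along the fingers, x is the direction in which the jaws open and shut, and the axes are right-handed (so a half turn about z gives the same grasp; the last joint's range is limited). The gripper opens to 85 mm and grips with 20 to 120 N. Pads are 22 mm wide; open, the fingers measure 114 mm over their backs; the gripper's body (76 mm by 85 mm) begins 54 mm behind the grasp point. The pads swing forward as they close: fully open they stand 13 mm farther back than shut.
Start: joints at [-1.478, 0.245, 1.558, -0, 1.339, -0.174], TCP at [0.171, -0.627, 0.217] pointing down, gripper open.
Joint ranges: [-3.13, 3.13], [-1.02, 2.26], [0.13, 2.54], [-0.95, 4.09], [0.21, 2.88], [-2.74, 2.74]. Speed limits (rad/s): [2.57, 2.57, 3.14, 3.14, 3.14, 3.14].

### API

Orientations are given as a unit quaternion [x, y, z, w].
In Python, from station import sensors, imaging, workorder gives the robot as it stands.
- The arm moves only by the shell command python3 -m creep 'ROWS' [FORCE]. ROWS is text: rows parted by semicolons, each of 5 numbers parted by spaces: the shift along the tool's x, y, z in mm, then the turn about the tool's z in degrees, then the opening in per cent of the stroke, from 0 (shut) to 100 (fully open). In form: x y z yaw gripper; .... A call has exactly 10 rows; each row is the pose to reach, as a shift and turn from the pose commanded when the call began, along the tool's axes at that moment; what a row does not reach only later rows make up. A row lasts 1/12 s, in which the tool goes at most 41.7 mm and 7.16 degrees, less where a joint would pass 70% of its speed; a pose out of reach is approached as far as the arm can. A call with a gripper value outside its range is refused whole. The fingers move at their own pace and stop on an object; FORCE is the grip in N (left out, the last holds). Time passes only in rows, so rows that repeat a pose let the fingers close, or fill a call up. It gives the time, the measured TCP pose, the force and the opening at its end, in the units of the state.
- sensors.sense(): the state, without advancing time (a new reading comes with each control period).
- imaging.read_camera(name): name is "scene" or "side" or "wrist"; returns the picture (480x640x3 uint8, red, green, blue); there is no depth.
- imaging.calibration(name): a dict with "vfov" (degrees; the focal length in pixels is half the picture's height over the tangent of half this angle, whatever the lens; pixels are square), "cx", "cy" (the principal point, pixels), "rvec" (rotation vector, rad) and "tvec" (3), from world to camera coordinates, as OpenCV has them; the wrist camera has in their place "hand_eye" (4x4, takes a point from camera to tool coordinates, whose origin is the TCP and whose axes are the tool frame's). Camera axes: x right, y down, z forward; pixel columns grow to the right and rows downward; lengths in m; the calibration is good to about 2 mm. The wrist camera is an equidistant fisheye: a pixel r from the principal point sees the ray r / f radians off the axis. A picture is of the moment at which its call begins: read the wrist's pose just before it. calibration takes no time and is no camera call.
- workorder.close_job(): hands the job in, once; it reports no verdict.
The state is a dict: "clock": time; "q": joint angles; "joint_vel": joint speeds; "joint_efforts": joint torques, N m; "tcp_pos": TCP position; "eef_rot": TCP orientation; "force": force on the tool from outside, world axes, zero at the start; "moment": the same for the moment, N m; "opening": opening from 0.0 (shut) to 1.0 (fully open).
Only numpy, scipy, OpenCV 4.12 (cv2) and the standard library are available. Lean on these libraries where they do the work, as an engineer would, in place of code of your own. Each camera call takes 0.05 s, during which the arm holds its last target.

## Working session

There is one attempt and no reset: what is moved stays moved. The work goes in short steps, Python scripts to look and compute and a shell command to move; the robot and the scene stay as the last step left them, time stands still between calls to the robot, and variables do not carry over. Pictures are saved under pics/ and viewed, and the job is handed in when it is done.

```bash
ls; mkdir -p pics; cat > h.py <<'E'
import numpy as np, cv2
from station import sensors, imaging
from scipy.spatial.transform import Rotation as R
def snap(n,f):
    s=sensors.sense(); im=np.asarray(imaging.read_camera(n)); cv2.imwrite(f,im[:,:,::-1]); return s,im
def cam(n):
    c=imaging.calibration(n); return c
def ray(n,u,v,s=None):
    c=imaging.calibration(n); f=240/np.tan(np.radians(c['vfov'])/2)
    x=(u-c['cx']);y=(v-c['cy'])
    if 'rvec' in c:
        M=R.from_rotvec(np.ravel(c['rvec'])).as_matrix(); d=M.T@np.array([x/f,y/f,1]); o=-M.T@np.ravel(c['tvec'])
    else:
        H=np.array(c['hand_eye']); r=np.hypot(x,y); t=r/f
        d=np.array([x/r*np.sin(t),y/r*np.sin(t),np.cos(t)]) if r>0 else np.array([0,0,1.])
        T=R.from_quat(s['eef_rot']).as_matrix(); d=T@H[:3,:3]@d; o=T@H[:3,3]+np.array(s['tcp_pos'])
    return o,d/np.linalg.norm(d)
def onz(n,u,v,z,s=None):
    o,d=ray(n,u,v,s); return o+d*(z-o[2])/d[2]
def proj(n,p,s=None):
    c=imaging.calibration(n); f=240/np.tan(np.radians(c['vfov'])/2); p=np.array(p,float)
    if 'rvec' in c:
        q=R.from_rotvec(np.ravel(c['rvec'])).as_matrix()@p+np.ravel(c['tvec']); return np.array([c['cx']+f*q[0]/q[2],c['cy']+f*q[1]/q[2]])
    H=np.array(c['hand_eye']);T=R.from_quat(s['eef_rot']).as_matrix()
    q=T.T@(p-np.array(s['tcp_pos'])); q=H[:3,:3].T@(q-H[:3,3]); th=np.arctan2(np.hypot(q[0],q[1]),q[2]); ph=np.arctan2(q[1],q[0])
    return np.array([c['cx']+f*th*np.cos(ph),c['cy']+f*th*np.sin(ph)])
def tri(a,b):
    (o1,d1),(o2,d2)=a,b; A=np.stack([d1,-d2],1); t=np.linalg.lstsq(A,o2-o1,rcond=None)[0]
    p=o1+t[0]*d1;q=o2+t[1]*d2; return (p+q)/2,np.linalg.norm(p-q)
E
python3 - <<'E'
from h import *
for n in ['scene','side','wrist']:
    s,im=snap(n,f'pics/{n}0.png'); print(n,imaging.calibration(n))
print(s)
E
```

```text
pics
scene {'vfov': 51.05720623181518, 'cx': 311.77561184359257, 'cy': 238.11635189300912, 'rvec': array([ 1.92260586, -1.09358445,  0.59789596]), 'tvec': array([-0.43748862,  0.28900282,  0.82969111])}
side {'vfov': 51.82696939845697, 'cx': 320.16751249021485, 'cy': 244.7281306310681, 'rvec': array([ 2.02910609, -0.17107598,  0.07728668]), 'tvec': array([-0.47602272,  0.10276402,  1.0734036 ])}
wrist {'vfov': 65.70646984690485, 'cx': 318.42252598732114, 'cy': 244.227808069252, 'hand_eye': array([[ 9.99999411e-01,  9.57210814e-04, -5.11815801e-04,
        -1.36131359e-04],
       [-7.69489248e-04,  9.57719520e-01,  2.87702501e-01,
        -7.28444263e-02],
       [ 7.65567928e-04, -2.87701938e-01,  9.57719692e-01,
        -1.58063245e-01],
       [ 0.00000000e+00,  0.00000000e+00,  0.00000000e+00,
         1.00000000e+00]])}
{'clock': 0.1, 'q': array([-1.47807324e+00,  2.45764918e-01,  1.55888752e+00, -4.55643551e-05,
        1.33870522e+00, -1.74105151e-01]), 'joint_vel': array([-6.57223300e-04, -2.55577450e-03, -1.15111913e-03,  1.92381703e-04,
       -1.51468134e-04, -7.63267743e-05]), 'joint_efforts': array([ 3.23835020e-04, -4.30675220e+01, -3.27126467e+01, -1.77423294e-04,
        2.83964910e-03, -3.48424777e-06]), 'tcp_pos': array([ 0.17132885, -0.62646721,  0.21597978]), 'eef_rot': array([ 7.94884398e-01, -6.06760261e-01, -6.14420424e-04, -6.33868214e-04]), 'force': array([-0.223856  , -0.17953208, -0.21212672]), 'moment': array([ 0.03741354, -0.03055187,  0.00541737]), 'opening': 0.997949947997711}
```

View pics/scene0.png

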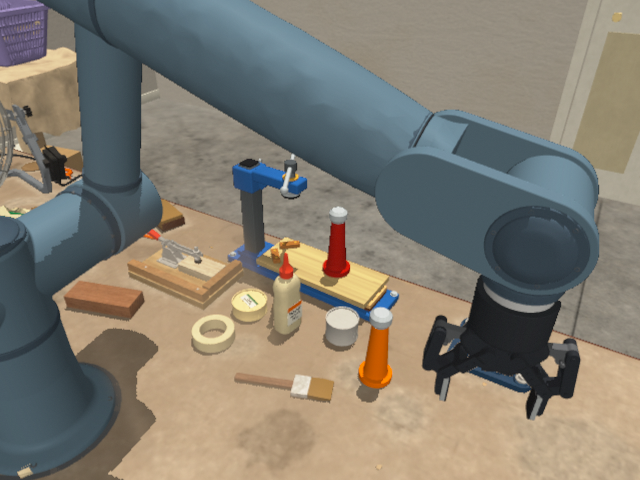

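View pics/side0.png

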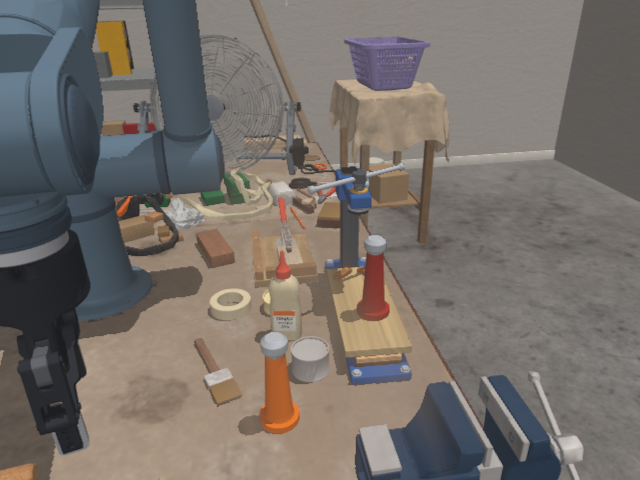

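View pics/wrist0.png

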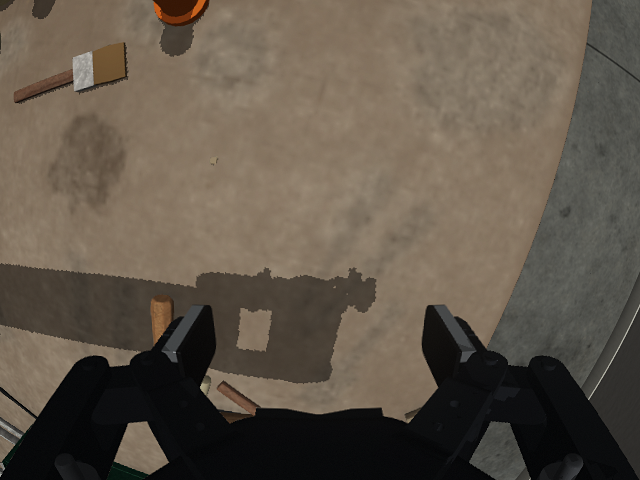

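The red post is at scene (338,240) and side (375,280). Its look-alike is the orange cone at scene (378,345) and side (278,385), and the glue bottle's red tip shows at scene (286,268). The press is at scene (270,180). I choose the red post on the board; next are close crops.

```bash
python3 - <<'E'
import cv2,numpy as np
a=cv2.imread('pics/scene0.png')[145:325,220:410]; b=cv2.imread('pics/side0.png')[155:385,300:420]
cv2.imwrite('pics/sc.png',cv2.resize(a,None,fx=3.2,fy=3.2,interpolation=2)); cv2.imwrite('pics/sd.png',cv2.resize(b,None,fx=2.6*1,fy=2.6,interpolation=2))
E
```

```text
(no output)
```

View pics/sc.png

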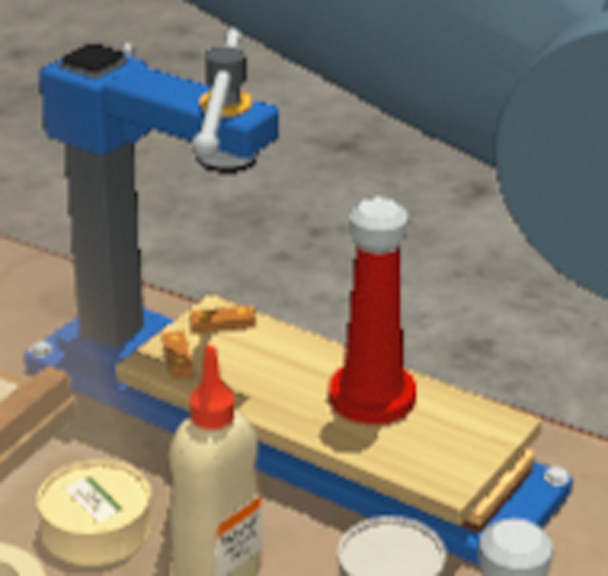

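View pics/sd.png

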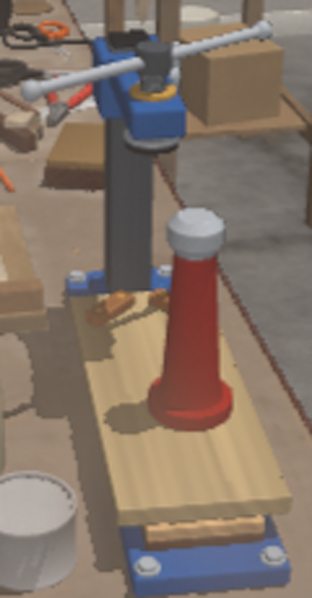

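```bash
python3 - <<'E'
from h import *
S={'FR':(541,425),'FL':(465,513),'BL':(118,368),'BR':(207,297),'foot':(372,398),'head':(378,212),'axis':(226,95),'ball':(206,143),'ball2':(232,38)}
D={'FL':(118,514),'FR':(290,497),'BL':(68,297),'foot':(190,405),'head':(196,222),'axis':(153,83),'ball':(33,90),'ball2':(264,31)}
cs=lambda p:(p[0]/3.2+220,p[1]/3.2+145); cd=lambda p:(p[0]/2.6+300,p[1]/2.6+155)
for k in S:
    if k in D: print(k,*tri(ray('scene',*cs(S[k])),ray('side',*cd(D[k]))))
    if k in('FR','FL','BL','BR'): print('  sc',onz('scene',*cs(S[k]),.047), 'sd',onz('side',*cd(D[k]),.047) if k in D else '')
# red mask
for n in('scene','side'):
    im=cv2.imread(f'pics/{n}0.png'); h=cv2.cvtColor(im,cv2.COLOR_BGR2HSV)
    m=(((h[...,0]<5)|(h[...,0]>175))&(h[...,1]>190)&(h[...,2]>60)).astype(np.uint8)
    k,l,st,c=cv2.connectedComponentsWithStats(m); i=1+st[1:,4].argmax(); print(n,st[i],c[i])
    ys,xs=np.nonzero(l==i)
    for y in range(ys.max()-18,ys.max()+1): print(y,xs[ys==y].min(),xs[ys==y].max(),end=' | ')
E
```

```text
FR [ 0.5779452  -0.35710179  0.04433695] 0.006094938187055442
  sc [ 0.57034652 -0.36070358  0.047     ] sd [ 0.57916309 -0.35609768  0.047     ]
FL [ 0.46811775 -0.35368306  0.0456287 ] 0.003476962689768015
  sc [ 0.46445388 -0.35574229  0.047     ] sd [ 0.46889585 -0.35293167  0.047     ]
BL [ 0.48222917 -0.08066458  0.0471075 ] 0.004801110929444708
  sc [ 0.47916928 -0.08321944  0.047     ] sd [ 0.48382044 -0.07610808  0.047     ]
  sc [ 0.58641018 -0.08673631  0.047     ] sd 
foot [ 0.54082664 -0.24945612  0.04792967] 0.004046120347423297
head [ 0.54132055 -0.2486111   0.19158595] 0.0020890260045999445
axis [ 0.53653474 -0.13961557  0.2481846 ] 0.0037304312894885132
ball [ 0.44492224 -0.18493765  0.2667962 ] 0.0029682126317376696
ball2 [ 0.63051171 -0.08492156  0.25144028] 0.0264301812508115
scene [323 223  27  54 942] [336.68046709 252.97346072]
258 328 345 | 259 328 345 | 260 326 345 | 261 325 346 | 262 325 347 | 263 324 348 | 264 324 348 | 265 324 349 | 266 324 349 | 267 323 349 | 268 323 349 | 269 324 349 | 270 324 348 | 271 324 348 | 272 325 348 | 273 326 347 | 274 327 345 | 275 328 344 | 276 331 342 | Traceback (most recent call last):
  File "<stdin>", line 12, in <module>
ValueError: attempt to get argmax of an empty sequence
```

```bash
python3 - <<'E'
import cv2
a=cv2.imread('pics/scene0.png')[260:430,410:600]
cv2.imwrite('pics/gr.png',cv2.resize(a,None,fx=4,fy=4,interpolation=2)[:600])
E
```

```text
(no output)
```

View pics/gr.png

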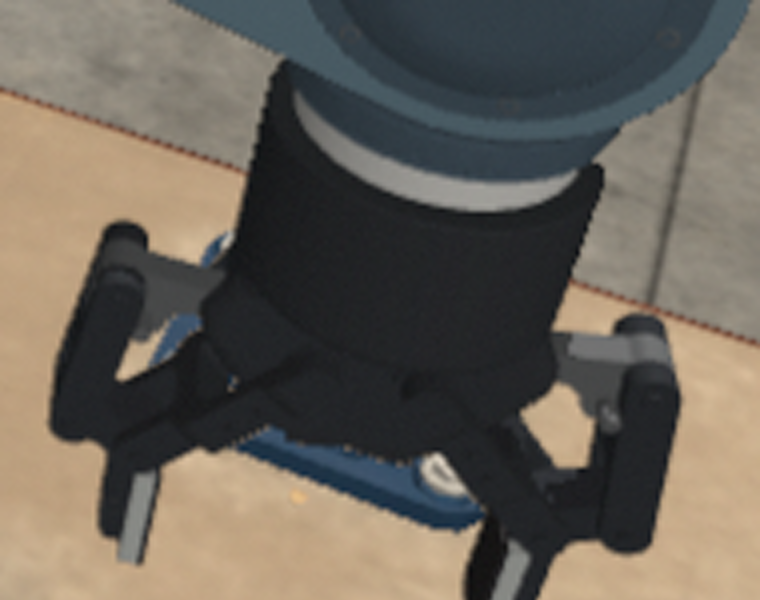

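```bash
python3 - <<'E'
from h import *
s=sensors.sense(); T=R.from_quat(s['eef_rot']).as_matrix(); p0=s['tcp_pos']; print(T)
def pl(u,v,yoff):
    o,d=ray('scene',u/4+410,v/4+260); n=T[:,1]; t=((p0+n*yoff-o)@n)/(d@n); return (T.T@(o+t*d-p0)*1000).round(1)
# which side faces camera?
c=imaging.calibration('scene'); o,_=ray('scene',300,200); print('cam in tool',T.T@(o-p0))
for nm,u,v in [('Ltip outer',100,535),('Ltip bottom',135,562),('Lknuck low',52,430),('Lknuck top',105,230),('Rknuck low',632,550),('Rknuck',680,380),('body bot L',205,300),('body botR',550,390),('palm bottom',385,460)]:
    print(nm,pl(u,v,-.011),pl(u,v,0),pl(u,v,.011))
E
```

```text
[[ 2.63624753e-01 -9.64625301e-01 -1.38671537e-04]
 [-9.64624081e-01 -2.63624644e-01  1.55852628e-03]
 [-1.53995112e-03 -2.77100202e-04 -9.99998776e-01]]
cam in tool [-0.08981323  0.40302579 -0.4815262 ]
Ltip outer [-51.8 -11.  -12. ] [-52.8  -0.  -24.5] [-53.9  11.  -37. ]
Ltip bottom [-40.7 -11.   -3.8] [-42.   -0.  -16.5] [-43.3  11.  -29.2]
Lknuck low [-70.4 -11.  -50.3] [-70.9  -0.  -61.8] [-71.4  11.  -73.2]
Lknuck top [ -66.3  -11.  -126.4] [ -67.    -0.  -135.8] [ -67.6   11.  -145.3]
Rknuck low [ 81.8 -11.  -49.4] [ 77.2  -0.  -60.9] [ 72.7  11.  -72.4]
Rknuck [  76.4  -11.  -111.5] [  72.    -0.  -121.4] [  67.6   11.  -131.2]
body bot L [ -38.1  -11.  -108.8] [ -39.5   -0.  -118.7] [ -40.9   11.  -128.6]
body botR [  48.9  -11.  -100.2] [  45.2    0.  -110.3] [  41.5   11.  -120.4]
palm bottom [ 16.2 -11.  -64.3] [ 13.3   0.  -75.4] [ 10.5  11.  -86.4]
```

```bash
python3 - <<'E'
from h import *
s=sensors.sense(); T=R.from_quat(s['eef_rot']).as_matrix(); p0=s['tcp_pos']
def pl(n,u,v,yoff=0):
    o,d=ray(n,u,v); nn=np.array([np.sin(-1.478),-np.cos(-1.478),0]); nn=np.array([-np.sin(-1.478),np.cos(-1.478),0]); t=((p0+nn*yoff-o)@nn)/(d@nn); return (o+t*d).round(3)
# plane vertical containing the arm (j1 azimuth)
for y in(0,.06):
  for nm,u,v in [('wrist circle centre',538,248),('circle left',485,246),('circle bottom',540,290),('bulge bottom',500,280),('fore underside',388,215),('fore under2',350,180),('fore under3',250,120),('elbowtop',430,120),('ring',515,300),('flange',510,285)]:
    print(y,nm,pl('scene',u,v,y),proj('scene',p0))
E
python3 - <<'E'
import cv2
a=cv2.imread('pics/side0.png')[0:460,0:240]
cv2.imwrite('pics/arm.png',cv2.resize(a,None,fx=1.3,fy=1.3,interpolation=2))
E
```

```text
0 wrist circle centre [ 0.172 -0.633  0.452] [479.42118239 418.27064331]
0 circle left [ 0.168 -0.591  0.441] [479.42118239 418.27064331]
0 circle bottom [ 0.173 -0.645  0.409] [479.42118239 418.27064331]
0 bulge bottom [ 0.17  -0.61   0.409] [479.42118239 418.27064331]
0 fore underside [ 0.159 -0.498  0.45 ] [479.42118239 418.27064331]
0 fore under2 [ 0.156 -0.457  0.479] [479.42118239 418.27064331]
0 fore under3 [ 0.145 -0.348  0.522] [479.42118239 418.27064331]
0 elbowtop [ 0.162 -0.525  0.55 ] [479.42118239 418.27064331]
0 ring [ 0.171 -0.627  0.391] [479.42118239 418.27064331]
0 flange [ 0.171 -0.62   0.406] [479.42118239 418.27064331]
0.06 wrist circle centre [ 0.232 -0.631  0.416] [479.42118239 418.27064331]
0.06 circle left [ 0.227 -0.582  0.404] [479.42118239 418.27064331]
0.06 circle bottom [ 0.233 -0.645  0.367] [479.42118239 418.27064331]
0.06 bulge bottom [ 0.23  -0.605  0.367] [479.42118239 418.27064331]
0.06 fore underside [ 0.218 -0.476  0.414] [479.42118239 418.27064331]
0.06 fore under2 [ 0.213 -0.429  0.447] [479.42118239 418.27064331]
0.06 fore under3 [ 0.202 -0.304  0.496] [479.42118239 418.27064331]
0.06 elbowtop [ 0.22  -0.507  0.529] [479.42118239 418.27064331]
0.06 ring [ 0.231 -0.625  0.346] [479.42118239 418.27064331]
0.06 flange [ 0.231 -0.616  0.363] [479.42118239 418.27064331]
```

View pics/arm.png

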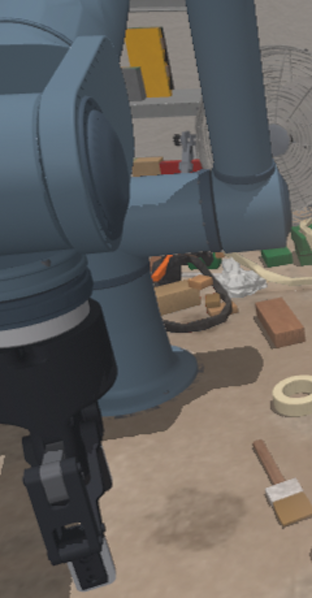

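```bash
python3 - <<'E'
from h import *
s=sensors.sense(); T=R.from_quat(s['eef_rot']).as_matrix(); p0=s['tcp_pos']
a=cv2.imread('pics/scene0.png')[370:430,420:560]; b=cv2.imread('pics/side0.png')[380:470,10:120]
for x in(-50,50):
  for y in (-11,11):
    for z in(4,):
      P=p0+T@np.array([x,y,z])/1000; print(x,y,z,proj('scene',P),proj('side',P))
      u=proj('scene',P)-[420,370]; cv2.circle(a,tuple(u.round().astype(int)),1,(0,255,0),-1)
      u=proj('side',P)-[10,380]; cv2.circle(b,tuple(u.round().astype(int)),1,(0,255,0),-1)
a=cv2.resize(a,None,fx=3,fy=3); b=cv2.resize(b,None,fx=3,fy=3); o=np.zeros((280,760,3),np.uint8); o[:180,:420]=a; o[:270,425:755]=b; cv2.imwrite('pics/tips.png',o)
E
```

```text
-50 -11 4 [434.68164685 403.16146927] [ 94.54046303 397.09829838]
-50 11 4 [433.40431138 418.41814959] [ 70.36222812 404.08997113]
50 -11 4 [524.42881949 422.64222634] [ 98.91143661 476.14262687]
50 11 4 [525.9912922  439.12779673] [ 69.89160781 486.11038835]
```

View pics/tips.png

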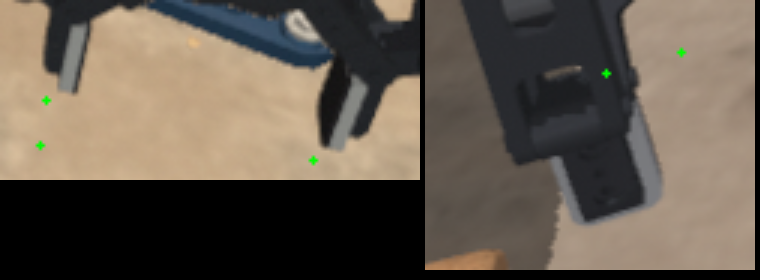

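```bash
python3 - <<'E'
from h import *
s=sensors.sense(); T=R.from_quat(s['eef_rot']).as_matrix(); p0=s['tcp_pos']
for sc,sd in [((532.7,420),(63,454)),((532.7,420),(87,446)),((529,419),(63,454))]:
    p,e=tri(ray('scene',*sc),ray('side',*sd)); print(p,e,T.T@(p-p0)*1000)
# post check too: predicted head centre etc
print(proj('scene',[.541,-.2495,.047]),proj('side',[.541,-.2495,.047]))
E
```

```text
[ 0.17500594 -0.67599144  0.24482187] 0.0030671288926995147 [ 48.63515952   9.4742804  -28.79712931]
[ 0.18677664 -0.67213029  0.23850107] 0.01563541710841983 [ 48.02338515  -2.8961759  -22.47195441]
[ 0.17459132 -0.67325771  0.24334202] 0.0007584351239455838 [ 45.8911096    9.1539655  -27.31296545]
[336.1513134  268.75963871] [372.78587756 312.24451656]
```

```bash
python3 - <<'E'
from h import *
s=sensors.sense(); T=R.from_quat(s['eef_rot']).as_matrix(); p0=np.array(s['tcp_pos'])
for n in('scene','side'):
    o,_=ray(n,300,200); print(n,'cam',o.round(3)); h=o-p0; h[2]=0; h/=np.linalg.norm(h)
    pts={'scene':[('housing bottom',500,282),('ring bottom',515,312),('body bottom front',490,365),('tip',487,411),('housing top',530,140)],'side':[('housing bottom',40,196),('ring bottom front',50,255),('body bottom',45,322),('knuck top',50,340)]}[n]
    for nm,u,v in pts:
      print(nm,[ (lambda P:((P-p0)*1000).round(0).tolist())((lambda o,d:o+d*(((p0+h*k-o)@h)/(d@h)))(*ray(n,u,v))) for k in(0,.04,.07)])
E
```

```text
scene cam [-0.241 -0.647  0.698]
housing bottom [[-1.0, 16.0, 190.0], [-41.0, 12.0, 218.0], [-71.0, 10.0, 239.0]]
ring bottom [[0.0, -4.0, 161.0], [-40.0, -5.0, 192.0], [-70.0, -7.0, 215.0]]
body bottom front [[-0.0, 5.0, 84.0], [-40.0, 2.0, 123.0], [-70.0, 0.0, 151.0]]
tip [[0.0, -5.0, 16.0], [-40.0, -7.0, 61.0], [-70.0, -8.0, 95.0]]
housing top [[-1.0, 21.0, 330.0], [-41.0, 17.0, 345.0], [-71.0, 14.0, 356.0]]
side cam [ 0.34  -0.978  0.563]
housing bottom [[19.0, 9.0, 223.0], [34.0, -28.0, 236.0], [46.0, -56.0, 246.0]]
ring bottom front [[15.0, 7.0, 177.0], [30.0, -30.0, 194.0], [42.0, -57.0, 208.0]]
body bottom [[-0.0, -0.0, 123.0], [17.0, -36.0, 146.0], [30.0, -63.0, 163.0]]
knuck top [[-1.0, -0.0, 105.0], [16.0, -37.0, 130.0], [29.0, -64.0, 149.0]]
```

```bash
python3 - <<'E'
from h import *
for u,v in[(440,385),(495,380),(535,375),(480,455)]:
    print((u,v),[onz('side',u,v,z).round(3).tolist() for z in(.05,.12,.2)])
print('orange',onz('scene',376,378,0.006),onz('side',279,415,.006))
for u,v in [(455,350),(520,380),(470,322)]: print('scene blue',onz('scene',u,v,0),onz('scene',u,v,.12))
# move target in tool coords
s=sensors.sense(); T=R.from_quat(s['eef_rot']).as_matrix(); p0=np.array(s['tcp_pos'])
print(T.T@(np.array([.588,-.34,.217])-p0)*1000)
E
```

```text
(440, 385) [[0.59, -0.454, 0.05], [0.556, -0.525, 0.12], [0.517, -0.607, 0.2]]
(495, 380) [[0.674, -0.458, 0.05], [0.628, -0.529, 0.12], [0.576, -0.61, 0.2]]
(535, 375) [[0.737, -0.459, 0.05], [0.683, -0.529, 0.12], [0.621, -0.61, 0.2]]
(480, 455) [[0.593, -0.58, 0.05], [0.559, -0.635, 0.12], [0.519, -0.697, 0.2]]
orange [ 0.34187438 -0.43787525  0.006     ] [ 0.35266582 -0.42727201  0.006     ]
scene blue [ 0.48617881 -0.53646076  0.        ] [ 0.36109026 -0.55545621  0.12      ]
scene blue [ 0.47401536 -0.65789911  0.        ] [ 0.35101899 -0.65600657  0.12      ]
scene blue [ 0.57792469 -0.53910384  0.        ] [ 0.4370554  -0.55764466  0.12      ]
[-166.55197499 -477.47815522   -0.50891718]
```

```bash
python3 -m creep '-5 -10 -15 0 100; -17 -48 -40 -5 100; -30 -86 -40 -11 100; -43 -124 -40 -17 100; -56 -162 -40 -23 100; -69 -200 -40 -29 100; -83 -238 -40 -35 100; -97 -276 -40 -41 100; -110 -314 -40 -47 100; -123 -352 -40 -53 100' 20
```

```text
clock: 0.98
tcp_pos: [0.4804, -0.4134, 0.2585]
eef_rot: [0.983, -0.186, 0.001, 0.0]
force: [-0.3, -0.8, 0.3]
opening: 0.999
```

```bash
python3 -m creep '20 -19 0 0 100; 40 -38 0 0 100; 60 -57 0 0 100; 80 -74 0 0 100; 85 -79 0 0 100; 85 -79 0 0 100; 85 -79 0 0 100; 85 -79 0 0 100; 85 -79 0 0 100; 85 -79 0 0 100'; python3 - <<'E'
from h import *
import pickle
s,_=snap('wrist','pics/w1.png'); pickle.dump(s,open('s1.pkl','wb')); print(s['tcp_pos'],s['eef_rot'],s['force'])
snap('scene','pics/s1.png'); snap('side','pics/d1.png')
E
```

```text
clock: 1.82
tcp_pos: [0.5858, -0.3743, 0.2572]
eef_rot: [0.982, -0.189, -0.0, 0.0]
force: [-0.5, 0.6, -0.4]
opening: 1.003
[ 0.58578567 -0.37425593  0.25724861] [ 9.81963183e-01 -1.89072223e-01 -5.58364434e-06  4.10770959e-05] [-0.46523534  0.64285447 -0.36455481]
```

View pics/w1.png

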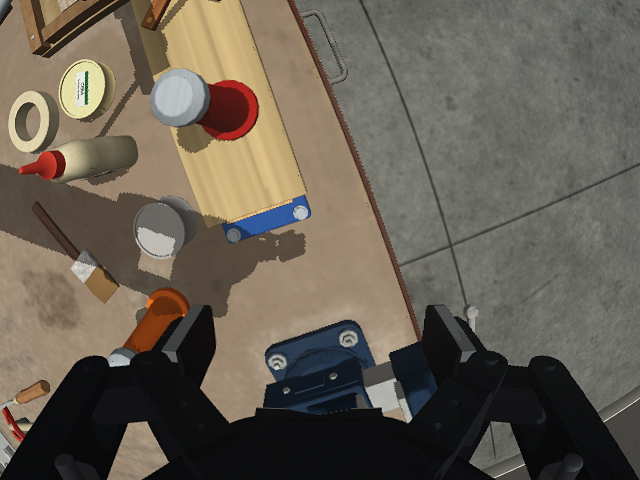

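View pics/s1.png

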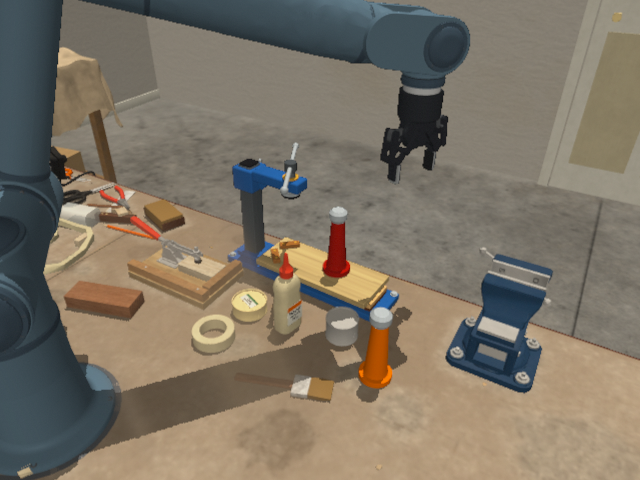

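View pics/d1.png

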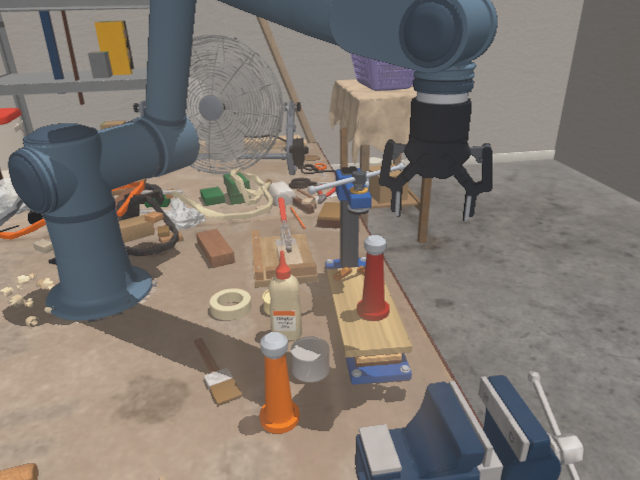

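```bash
python3 - <<'E'
from h import *
import pickle
s=pickle.load(open('s1.pkl','rb')); p0=s['tcp_pos']
im=cv2.imread('pics/w1.png')
a=cv2.resize(im[0:250,100:330],None,fx=2.4,fy=2.4,interpolation=2); cv2.imwrite('pics/w1c.png',a)
d=cv2.imread('pics/d1.png')[60:240,360:520]; cv2.imwrite('pics/d1c.png',cv2.resize(d,None,fx=3.3,fy=3.3,interpolation=2))
h=cv2.cvtColor(im,cv2.COLOR_BGR2HSV)
m=(((h[...,0]<5)|(h[...,0]>175))&(h[...,1]>170)&(h[...,2]>60)).astype(np.uint8)
k,l,st,c=cv2.connectedComponentsWithStats(m)
for i in range(1,k):
    if st[i,4]>100: print(st[i],c[i])
print('TCP side',proj('side',p0),'scene',proj('scene',p0))
for u,v in[(278,362),(347,338)]: print('vise bolt',onz('wrist',u,v,.01,s))
print('post foot wrist',onz('wrist',231,108,.056,s), 'head',onz('wrist',180,95,.196,s))
for c in ([.5408,-.2495,.053],[.5413,-.2486,.196],[.578,-.357,.0465],[.468,-.3537,.0465]): print(c,proj('wrist',c,s))
E
```

```text
[ 202   80   56   60 2190] [232.2086758  108.14657534]
[ 19 151  47  29 827] [ 46.23216445 165.34461911]
[  3 406  23  36 233] [ 12.94420601 424.05579399]
TCP side [429.34846739 235.12476629] scene [408.75704274 187.78245872]
vise bolt [ 0.45819345 -0.54916596  0.01      ]
vise bolt [ 0.55499731 -0.54714681  0.01      ]
post foot wrist [ 0.54492652 -0.24739418  0.056     ] head [ 0.5452335  -0.24865951  0.196     ]
[0.5408, -0.2495, 0.053] [228.72432025 111.86926242]
[0.5413, -0.2486, 0.196] [174.50750074  97.80913645]
[0.578, -0.357, 0.0465] [305.42069541 195.94292054]
[0.468, -0.3537, 0.0465] [208.34915567 232.56024466]
```

View pics/w1c.png

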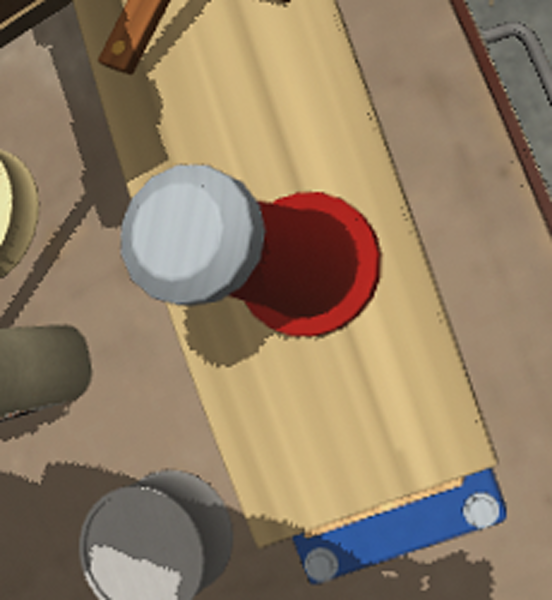

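View pics/d1c.png

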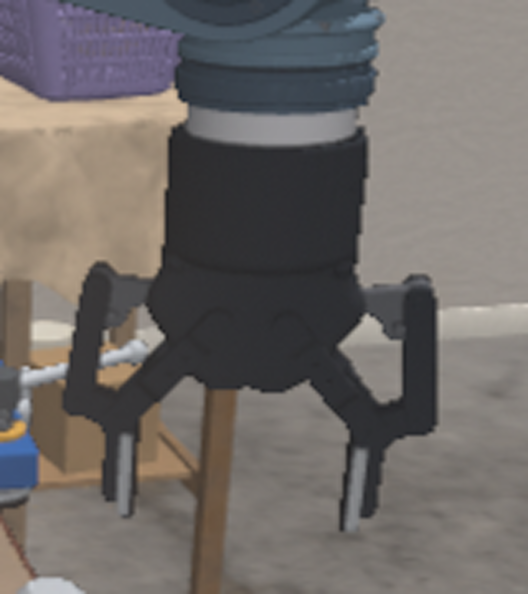

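```bash
python3 -m creep '-7 -39 30 0 100; -7 -39 60 0 100; -7 -39 90 0 100; -7 -39 120 0 100; -7 -39 150 0 100; -7 -39 170 0 100; -7 -39 177 0 100; -7 -39 177 0 100; -7 -39 177 0 100; -7 -39 177 0 100'; cat > look.py <<'E'
import sys,pickle
from h import *
n=sys.argv[1]
for c in sys.argv[2:]:
    s,_=snap(c,f'pics/{c}{n}.png'); pickle.dump(s,open(f's{c}{n}.pkl','wb'))
print(s['clock'],s['tcp_pos'],s['eef_rot'],s['force'])
print('TCP scene',proj('scene',s['tcp_pos']),'side',proj('side',s['tcp_pos']))
E
python3 look.py 2 scene side; python3 - <<'E'
import cv2
a=cv2.imread('pics/scene2.png')[160:340,250:450]; cv2.imwrite('pics/s2c.png',cv2.resize(a,None,fx=3.3,fy=3.3,interpolation=2))
a=cv2.imread('pics/side2.png')[160:400,320:520]; cv2.imwrite('pics/d2c.png',cv2.resize(a,None,fx=2.5,fy=2.5,interpolation=2))
E
```

```text
clock: 2.8
tcp_pos: [0.5958, -0.3359, 0.0825]
eef_rot: [0.982, -0.188, 0.002, 0.001]
force: [-0.7, 0.1, -0.3]
opening: 1.002
2.85 [ 0.59587453 -0.33588973  0.08260921] [ 0.9820906  -0.18839766  0.00184421  0.00098674] [ 0.95451821 -0.59272129  0.060754  ]
TCP scene [384.53632924 254.61002228] side [418.73489543 320.13317743]
```

View pics/s2c.png

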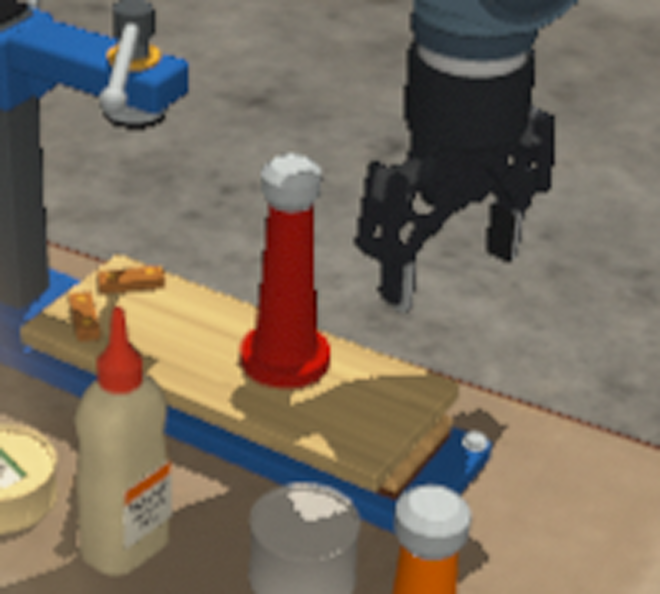

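View pics/d2c.png

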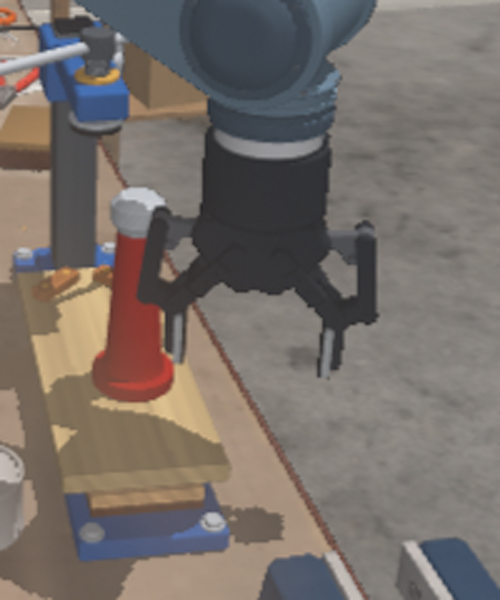

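```bash
python3 - <<'E'
from h import *
import pickle
s=pickle.load(open('sside2.pkl','rb')); T=R.from_quat(s['eef_rot']).as_matrix(); p0=s['tcp_pos']
for nm,sc,sd in [('tip',(400,308),(176,362)),('tip outer',(385,300),(166,357)),('knuck low',(362,248),(145,303)),('rtip',(500,258),(326,376))]:
    p,e=tri(ray('scene',sc[0]/3.3+250,sc[1]/3.3+160),ray('side',sd[0]/2.5+320,sd[1]/2.5+160)); print(nm,p.round(4),round(e,4),(T.T@(p-p0)*1000).round(1))
print(T.round(4))
E
```

```text
tip [ 0.5495 -0.324   0.1101] 0.0012 [-47.3   6.2 -27.7]
tip outer [ 0.5459 -0.3158  0.1121] 0.0041 [-53.7  -0.2 -29.7]
knuck low [ 0.5344 -0.3035  0.1501] 0.0087 [-68.8  -7.3 -67.7]
rtip [ 0.6407 -0.3536  0.1068] 0.0024 [ 48.3  -0.1 -24. ]
[[ 0.929  -0.3701  0.0033]
 [-0.37   -0.929  -0.0026]
 [ 0.004   0.0012 -1.    ]]
```

```bash
python3 -m creep '0 0 15 0 100; 0 0 30 0 100; 0 0 42 0 100; 0 0 48 0 100; 0 0 52 0 100; 0 0 54 0 100; 0 0 55 0 100; 0 0 56 0 100; 0 0 56 0 100; 0 0 56 0 100'; python3 look.py 3 wrist scene; python3 - <<'E'
import cv2
a=cv2.imread('pics/scene3.png')[160:340,250:450]; cv2.imwrite('pics/s3c.png',cv2.resize(a,None,fx=3.3,fy=3.3,interpolation=2))
E
```

```text
clock: 3.73
tcp_pos: [0.5949, -0.3351, 0.0246]
eef_rot: [0.982, -0.188, 0.0, 0.0]
force: [-0.4, 0.5, 0.2]
opening: 0.996
3.7833 [ 0.59493033 -0.33500532  0.02456269] [ 9.82104410e-01 -1.88336662e-01  4.26376669e-04  2.18591312e-04] [ 0.52267837  0.06224541 -0.46228466]
TCP scene [381.77437647 276.35460085] side [415.67751644 347.95855355]
```

View pics/s3c.png

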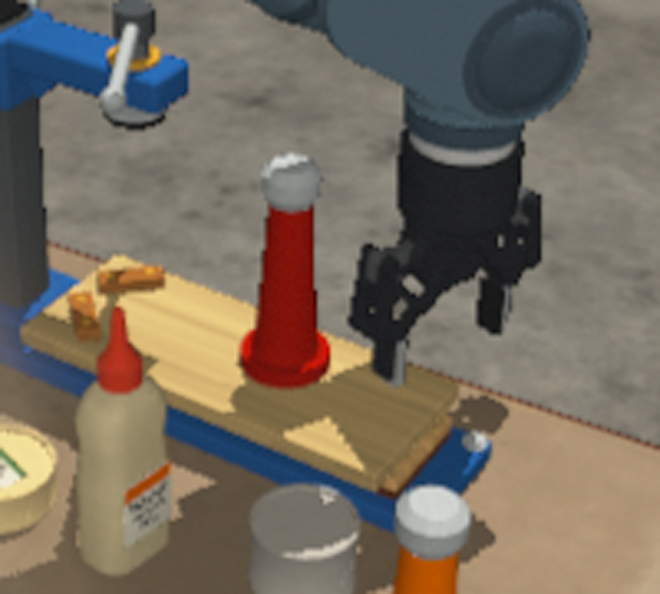

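View pics/wrist3.png

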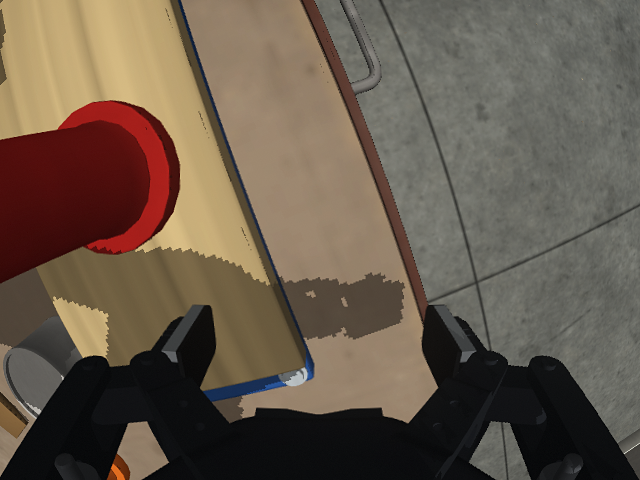

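```bash
cat > post.py <<'E'
import sys,pickle
from h import *
# foot from wrist picture: red mask convex outline points of the right/bottom rim cast to z of foot top, circle fit r=30
n=sys.argv[1]; zt=.0585
s=pickle.load(open(f'swrist{n}.pkl','rb')); im=cv2.imread(f'pics/wrist{n}.png'); h=cv2.cvtColor(im,cv2.COLOR_BGR2HSV)
m=(((h[...,0]<6)|(h[...,0]>174))&(h[...,1]>150)&(h[...,2]>110)).astype(np.uint8)
k,l,st,c=cv2.connectedComponentsWithStats(m); m=(l==1+np.argmax([st[i,4] if c[i][1]<300 else 0 for i in range(1,k)])).astype(np.uint8)
cs,_=cv2.findContours(m,cv2.RETR_EXTERNAL,cv2.CHAIN_APPROX_NONE); pts=cv2.convexHull(max(cs,key=len))[:,0,:]
W=np.array([onz('wrist',u,v,zt,s)[:2] for u,v in pts if 2<u<637 and 2<v<477])
from scipy.optimize import least_squares
f=lambda p:np.hypot(W[:,0]-p[0],W[:,1]-p[1])-.030
r=least_squares(f,W.mean(0),loss='soft_l1',f_scale=.0005); P=r.x
print('P',P.round(4),'res mm',(f(P)*1000).round(1))
T=R.from_quat(s['eef_rot']).as_matrix(); d=np.r_[P,0]-s['tcp_pos']; print('P in tool',(T.T@d*1000).round(1)[:2],'tcp',s['tcp_pos'].round(4),'F',s['force'].round(1))
seat=np.array([.5365,-.1400]); g=seat-P; print('to seat world',(g*1000).round(1),'tool',((T[:2,:2].T@g)*1000).round(1))
E
python3 post.py 3; python3 - <<'E'
from h import *
import pickle
s=pickle.load(open('swrist3.pkl','rb')); T=R.from_quat(s['eef_rot']).as_matrix()
for q in [(-43,-11,-27),(-43,11,-27),(-57,-11,-27),(-57,11,-27)]: print(q,proj('wrist',s['tcp_pos']+T@np.array(q)/1000,s))
print('seat',proj('wrist',[.5365,-.14,.0465],s))
E
```

```text
P [ 0.5405 -0.2473] res mm [-0.2 -0.3  0.  -0.1 -0.   0.  -0.2  0.1 -0.1  0.1 -0.1 -0.1 -0.2 -0.
 -0.3 -0.3 -0.4 -0.1 -0.2 -0.4 -0.8 -1.2 -1.4 -2.1 -0.9 -0.6 -0.4 -0.5
 -0.6 -0.3 -0.3 -0.4]
P in tool [-83.  -61.4] tcp [ 0.5949 -0.3351  0.0246] F [-0.4  0.5  0.2]
to seat world [ -4.  107.3] tool [-43.4 -98.2]
(-43, -11, -27) [211.75792273 298.76516733]
(-43, 11, -27) [217.77694436 345.39326215]
(-57, -11, -27) [179.55425017 297.64547916]
(-57, 11, -27) [187.09956818 343.57806589]
seat [ 43.72081908 -21.89530586]
```

```bash
python3 -m creep '-6 -8 0 0 100; -12 -16 0 0 100; -15 -20 0 0 100; -16 -22 0 0 100; -17 -25 0 0 100; -18.5 -28 0 0 100; -20 -31.5 0 0 100; -21.5 -35 0 0 100; -23 -38 0 0 100; -23.5 -40 0 0 100'; python3 look.py 4 wrist; python3 post.py 4
```

```text
clock: 4.67
tcp_pos: [0.5877, -0.2889, 0.0241]
eef_rot: [0.982, -0.188, 0.0, 0.0]
force: [0.8, -2.9, -2.1]
opening: 1.001
4.6667 [ 0.58765805 -0.28885254  0.0241158 ] [ 9.82115402e-01 -1.88279773e-01  1.54236675e-04  2.00840899e-04] [ 0.76915956 -2.8722881  -2.05769179]
TCP scene [361.3485619  271.71595822] side [403.32954423 332.49834269]
P [ 0.5385 -0.2323] res mm [ 0.1 -0.   0.1  0.3  0.   0.3  0.2  0.2  0.2 -0.1  0.   0.1 -0.2 -0.2
 -0.1 -0.4 -0.8 -2.2 -2.9 -0.4 -0.4 -0.4 -0.3 -0.5 -0.1 -0.1 -0.1  0.
  0.  -0.2]
P in tool [-66.6 -34.4] tcp [ 0.5877 -0.2889  0.0241] F [ 0.8 -2.9 -2.1]
to seat world [-2.  92.3] tool [-36. -85.]
```

```bash
python3 look.py 5 scene side; python3 - <<'E'
import cv2,numpy as np
a=cv2.imread('pics/scene5.png')[190:300,300:410]; b=cv2.imread('pics/side5.png')[200:340,330:430]
o=np.zeros((600,800,3),np.uint8); a=cv2.resize(a,None,fx=3.6,fy=3.6,interpolation=2);b=cv2.resize(b,None,fx=3.9,fy=3.9,interpolation=2)
o[:a.shape[0],:a.shape[1]]=a; o[:b.shape[0],400:400+b.shape[1]]=b; cv2.imwrite('pics/c5.png',o)
E
```

```text
4.7667 [ 0.58770762 -0.28862218  0.0240895 ] [ 9.82117150e-01 -1.88270800e-01  6.52339425e-05 -6.86397217e-05] [ 0.70911491 -2.30742098  0.26996812]
TCP scene [361.26419891 271.68182544] side [403.31634756 332.43034696]
```

View pics/c5.png

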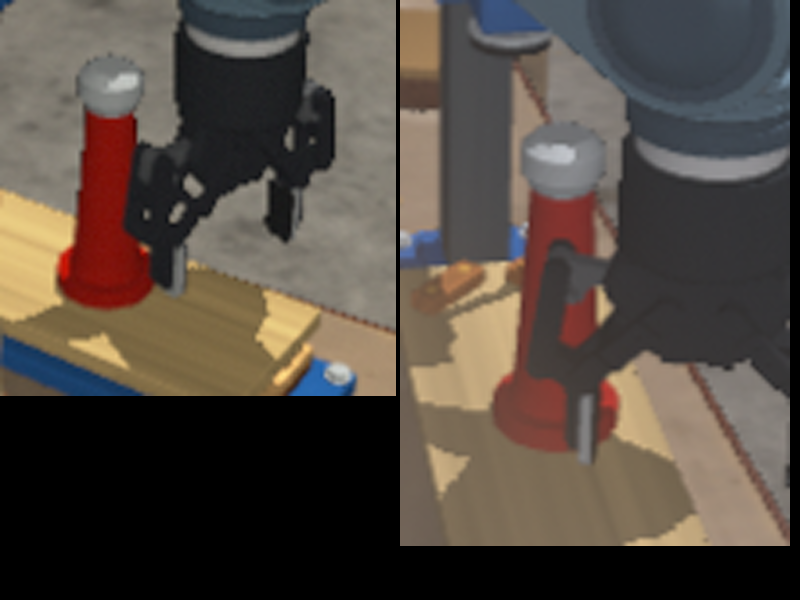

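View pics/wrist4.png

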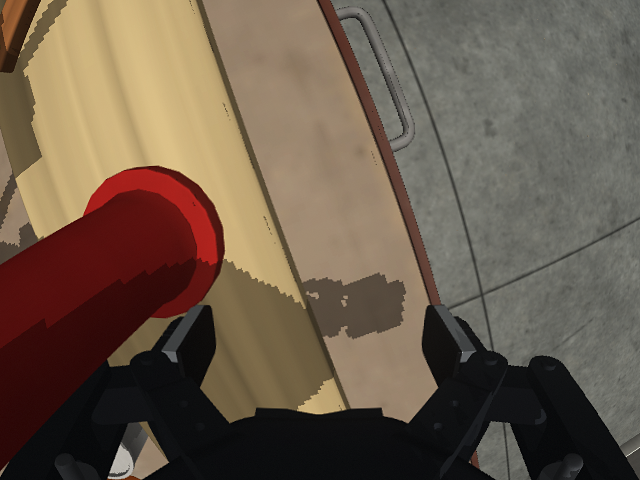

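```bash
python3 - <<'E'
from h import *
import pickle
print('head',tri(ray('scene',300+110/3.6,190+86/3.6),ray('side',330+165/3.9,200+160/3.9)))
s=sensors.sense(); T=R.from_quat(s['eef_rot']).as_matrix(); print(s['force'],s['moment'],T.T@s['force'],T.T@s['moment'])
print('foot scene',onz('scene',300+107/3.6,190+275/3.6,.0525))
# taper right edge vs knuckle left edge : tool-frame positions
for sc in [(128,225),(126,200),(150,150)]:
    o,d=ray('scene',300+sc[0]/3.6,190+sc[1]/3.6)
    for z in(.09,.10,.11): p=o+d*(z-o[2])/d[2]; print(sc,z,(T.T@(p-s['tcp_pos'])*1000).round(1))
E
```

```text
head (array([ 0.5402266 , -0.23206993,  0.18177343]), np.float64(0.003447231304263126))
[ 0.16396244 -1.62813422 -0.17922943] [-0.36293825 -0.1065557   0.09373907] [0.7547723  1.45197999 0.17860795] [-0.29775782  0.2332489  -0.09381119]
foot scene [ 0.53479712 -0.23686504  0.0525    ]
(128, 225) 0.09 [-60.  -20.6 -65.9]
(128, 225) 0.1 [-69.5  -9.7 -75.9]
(128, 225) 0.11 [-79.    1.1 -86. ]
(126, 200) 0.09 [-44.1 -41.5 -65.9]
(126, 200) 0.1 [-53.8 -30.3 -75.9]
(126, 200) 0.11 [-63.6 -19.1 -85.9]
(150, 150) 0.09 [  3.9 -75.4 -65.9]
(150, 150) 0.1 [ -6.6 -63.7 -75.9]
(150, 150) 0.11 [-17.2 -51.9 -85.9]
```

```bash
python3 -m creep '-1.5 -2 0 0 100; -2.5 -4.5 0 0 100; -3.5 -7 0 0 100; -4.7 -9.5 0 0 100; -5.9 -12 0 0 100; -7 -15 0 0 100; -8.1 -18 0 0 100; -9.2 -21 0 0 100; -10.5 -23.5 0 0 100; -10.8 -24.5 0 0 100'; python3 look.py 6 wrist; python3 post.py 6; python3 -c "
from h import *
s=sensors.sense();T=R.from_quat(s['eef_rot']).as_matrix();print(T.T@s['force'],T.T@s['moment'])"
```

```text
clock: 5.65
tcp_pos: [0.5866, -0.2617, 0.0241]
eef_rot: [0.982, -0.188, -0.0, 0.0]
force: [0.3, -4.6, 0.2]
opening: 1.003
5.65 [ 0.58660311 -0.26172271  0.0240733 ] [ 9.82144323e-01 -1.88129012e-01 -6.32627835e-05  1.10338339e-05] [ 0.32273422 -4.61197458  0.16880574]
TCP scene [350.24383058 268.23121713] side [398.28273117 323.75992878]
P [ 0.5329 -0.2067] res mm [-0.1  0.2  0.1  0.   0.2  0.   0.2 -0.   0.  -0.   0.  -0.2 -1.  -2.2
 -3.3 -0.9 -0.4 -0.3 -0.3 -0.3 -0.1  0.1 -0.1  0.2]
P in tool [-70.2 -31.3] tcp [ 0.5866 -0.2617  0.0241] F [ 0.3 -4.6  0.2]
to seat world [ 3.6 66.7] tool [-21.3 -63.3]
[ 2.54088661  3.70412563 -0.07278147] [-0.43309908  0.34363206 -0.11897028]
```

```bash
python3 -m creep '2 8 0 0 100; -4 11 0 0 100; -9.2 11 0 0 100; -9.2 7 0 0 100; -9.2 4.5 0 0 100; -10 2 0 0 100; -11.2 -1.5 0 0 100; -12.5 -5 0 0 100; -13.7 -8.5 0 0 100; -14.5 -11 0 0 100'; python3 look.py 7 wrist; python3 post.py 7; python3 -c "
from h import *
s=sensors.sense();T=R.from_quat(s['eef_rot']).as_matrix();print(T.T@s['force'],T.T@s['moment'])"
```

```text
clock: 6.53
tcp_pos: [0.5773, -0.2461, 0.0239]
eef_rot: [0.982, -0.188, -0.0, 0.0]
force: [-1.6, -3.4, -1.8]
opening: 1.0
6.5333 [ 0.57725075 -0.246067    0.02391156] [ 9.82137258e-01 -1.88165897e-01 -3.76303010e-05  1.42917183e-05] [-1.64174882 -3.41164181 -1.77680633]
TCP scene [342.12857863 268.28042779] side [390.94161468 319.48602263]
P [ 0.5343 -0.1886] res mm [ 0.1 -0.   0.1  0.2  0.   0.1  0.2  0.1  0.1 -0.2 -0.1 -0.2 -0.6 -0.7
 -0.9 -6.5 -0.5 -0.4 -0.3 -0.4 -0.3 -0.1 -0.2 -0.2  0.  -0.  -0.1 -0.
  0. ]
P in tool [-61.2 -37.6] tcp [ 0.5773 -0.2461  0.0239] F [-1.6 -3.4 -1.8]
to seat world [ 2.2 48.6] tool [-15.9 -45.9]
[0.44034391 2.07768968 2.61630731] [-0.37995226  0.24849757 -0.09385386]
```

View pics/wrist7.png

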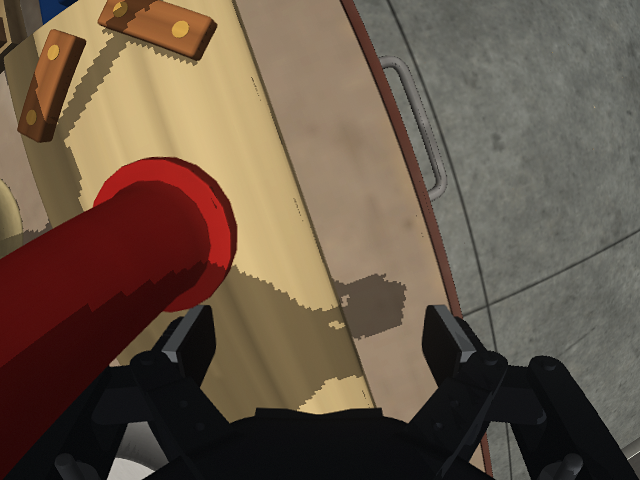

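```bash
python3 - <<'E'
import cv2
a=cv2.imread('pics/wrist7.png')[0:150,0:230]; cv2.imwrite('pics/w7c.png',cv2.resize(a,None,fx=3.4,fy=3.4,interpolation=2))
E
```

```text
(no output)
```

View pics/w7c.png

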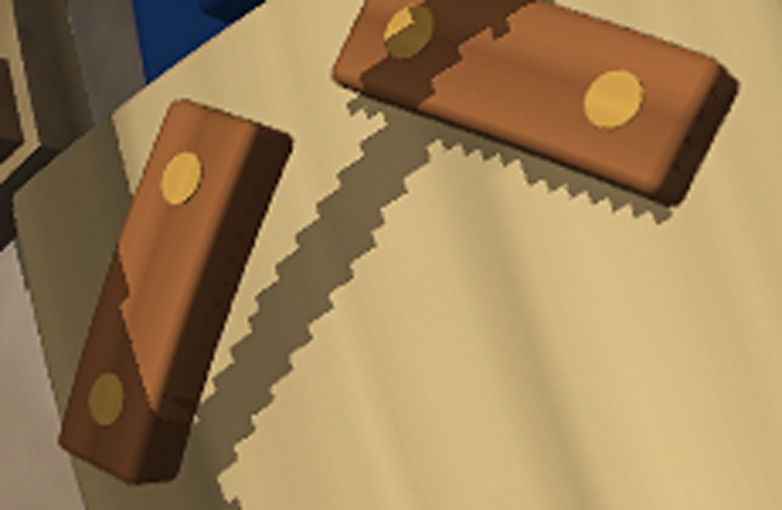

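```bash
python3 - <<'E'
from h import *
import pickle
s=pickle.load(open('swrist7.pkl','rb'))
w=lambda p,z=.0465:onz('wrist',p[0]/3.4,p[1]/3.4,z,s)[:2]
a,b=w((340,84)),w((668,207)); c,d=w((291,152)),w((182,475))
def line(p,q):
    t=(q-p)/np.linalg.norm(q-p); n=np.array([-t[1],t[0]]); return t,n,n@p
t1,n1,k1=line(a,b); t2,n2,k2=line(c,d)
P0=np.array([.534,-.19])
if n1@P0<k1:n1,k1=-n1,-k1
if n2@P0<k2:n2,k2=-n2,-k2
print(a,b,c,d,n1,n2,'angle',np.degrees(np.arccos(n1@n2)))
S=np.linalg.solve(np.array([n1,n2]),np.array([k1+.03,k2+.03])); bis=-(n1+n2)/np.linalg.norm(n1+n2); print('seat',S,'way in',bis)
P=np.array([.5343,-.1886]); print('gaps',n1@P-k1-.03,n2@P-k2-.03)
E
```

```text
[ 0.5405888 -0.0960844] [ 0.57306773 -0.13321903] [ 0.53129788 -0.10045033] [ 0.49979419 -0.12963437] [-0.75271605 -0.65834532] [ 0.67958308 -0.73359855] angle 91.6372732197113
seat [ 0.53628126 -0.13672818] way in [0.0524678  0.99862262]
gaps 0.035640894253639616 0.03670666408615422
```

```bash
sed -i 's/seat=np.array.*; g=/seat=np.array([.5363,-.1367]); g=/' post.py; python3 -m creep '-0.8 -2.4 0 0 100; -1.6 -4.8 0 0 100; -2.5 -7.2 0 0 100; -3.4 -9.6 0 0 100; -4.2 -12 0 0 100; -5 -14.4 0 0 100; -5.9 -16.8 0 0 100; -6.7 -19.2 0 0 100; -7.5 -21.6 0 0 100; -8.2 -23.6 0 0 100'; python3 look.py 8 wrist scene; python3 post.py 8;python3 - <<'E'
import cv2
a=cv2.imread('pics/scene8.png')[140:310,230:430]; cv2.imwrite('pics/s8c.png',cv2.resize(a,None,fx=3.3,fy=3.3,interpolation=2))
E
```

```text
clock: 7.42
tcp_pos: [0.5783, -0.2214, 0.024]
eef_rot: [0.982, -0.188, -0.0, 0.0]
force: [-0.3, -3.0, -2.7]
opening: 1.0
7.4667 [ 0.57830664 -0.22095258  0.02396248] [ 9.82118647e-01 -1.88262890e-01 -1.08237109e-04 -1.88381593e-04] [-0.3720542  -3.42277498 -1.24980942]
TCP scene [332.53714463 264.6262201 ] side [387.76870716 311.84972901]
P [ 0.5345 -0.1638] res mm [ 0.2 -0.1  0.3  0.   0.1  0.2  0.   0.1  0.1 -0.2  0.1 -0.1 -0.5 -0.7
 -1.1 -4.1 -0.8 -0.4 -0.3 -0.3 -0.4 -0.1 -0.2  0.  -0. ]
P in tool [-62.  -37.3] tcp [ 0.5783 -0.2214  0.024 ] F [-0.3 -3.  -2.7]
to seat world [ 1.8 27.1] tool [ -8.4 -25.8]
```

View pics/s8c.png

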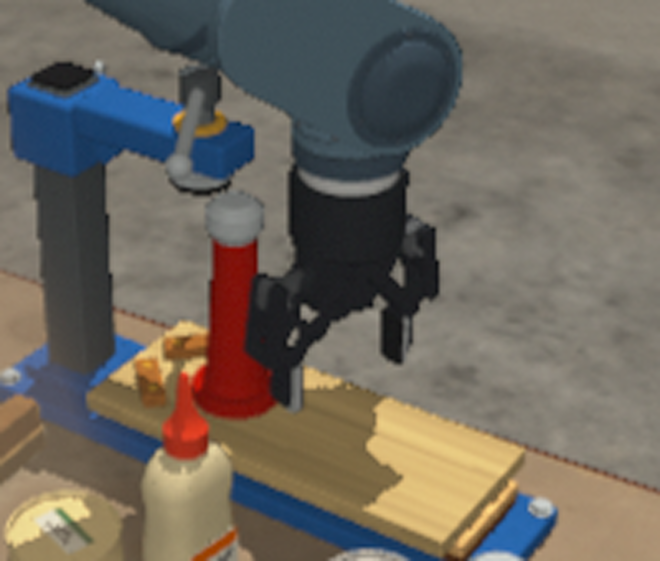

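```bash
python3 -m creep '-0.6 -1.8 0 0 100; -1.2 -3.6 0 0 100; -1.8 -5.2 0 0 100; -2.4 -7 0 0 100; -2.9 -8.6 0 0 100; -3.4 -10 0 0 100; -3.9 -11.6 0 0 100; -4.3 -12.8 0 0 100; -4.6 -13.6 0 0 100; -4.7 -14 0 0 100'; python3 look.py 9 wrist side; python3 post.py 9;python3 - <<'E'
import cv2
a=cv2.imread('pics/side9.png')[130:350,310:490]; cv2.imwrite('pics/d9c.png',cv2.resize(a,None,fx=2.7,fy=2.7,interpolation=2))
E
```

```text
clock: 8.35
tcp_pos: [0.5791, -0.2067, 0.024]
eef_rot: [0.982, -0.188, -0.0, -0.0]
force: [0.1, -3.5, -2.0]
opening: 1.0
8.4 [ 0.57916681 -0.20674218  0.02400109] [ 9.82113134e-01 -1.88291774e-01  1.41697712e-06 -1.77591299e-05] [-0.25112209 -2.77035545 -1.30373282]
TCP scene [327.25048292 262.52923277] side [386.1712057  307.66874914]
P [ 0.5344 -0.1493] res mm [ 0.3 -0.   0.2  0.1  0.1  0.2  0.3  0.2  0.2 -0.   0.1 -0.3 -0.2 -0.4
 -1.  -1.8 -4.8 -8.  -4.4 -3.6 -3.4 -1.3 -1.1 -0.2  0.1 -0.1  0.2]
P in tool [-62.8 -36.8] tcp [ 0.5791 -0.2067  0.024 ] F [ 0.1 -3.5 -2. ]
to seat world [ 1.9 12.6] tool [ -2.9 -12.4]
```

View pics/d9c.png

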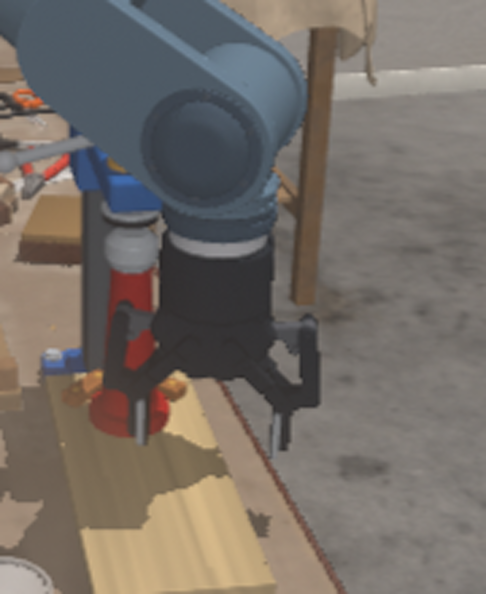

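View pics/wrist9.png

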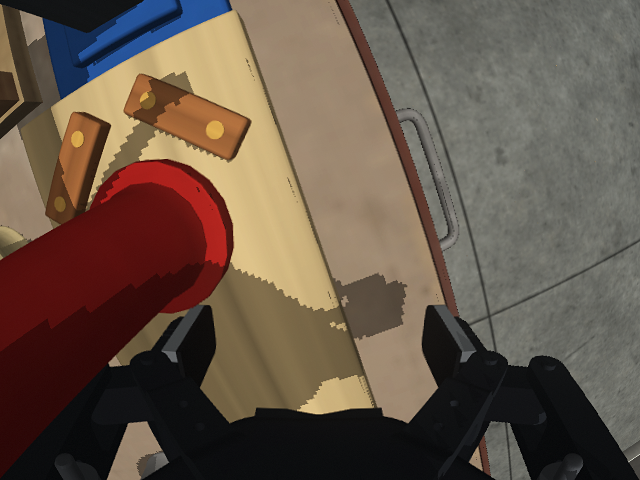

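```bash
python3 -m creep '0 6 0 0 100; 0 14 0 0 100; -4 20 0 6 100; -8 25 0 12 100; -12 28 0 18 100; -16 29 0 24 100; -16.2 28 0 24.3 100; -16.2 26.5 0 24.3 100; -16.3 25 0 24.3 100; -16.3 25 0 24.3 100'; python3 look.py 10 wrist; python3 post.py 10
```

```text
clock: 9.28
tcp_pos: [0.555, -0.2238, 0.0241]
eef_rot: [0.921, -0.39, 0.0, -0.0]
force: [-0.5, -0.1, 0.3]
opening: 1.001
9.2833 [ 0.55500236 -0.22382963  0.02405674] [ 9.20791830e-01 -3.90054340e-01  2.26009168e-05 -1.30043193e-04] [-0.54505981 -0.10697718  0.2901313 ]
TCP scene [328.67135983 270.27039143] side [376.26904875 313.94860229]
P [ 0.5345 -0.1488] res mm [ 0.   0.1  0.1 -0.   0.1 -0.2  0.  -0.  -0.1 -0.1 -0.3 -0.1 -0.2 -0.6
 -0.3 -0.4 -0.3 -0.9 -2.8 -1.4 -0.6 -0.4 -0.3 -0.2 -0.1 -0.2  0. ]
P in tool [-68.2 -37.4] tcp [ 0.555  -0.2238  0.0241] F [-0.5 -0.1  0.3]
to seat world [ 1.8 12.1] tool [-7.4 -9.8]
```

View pics/wrist10.png

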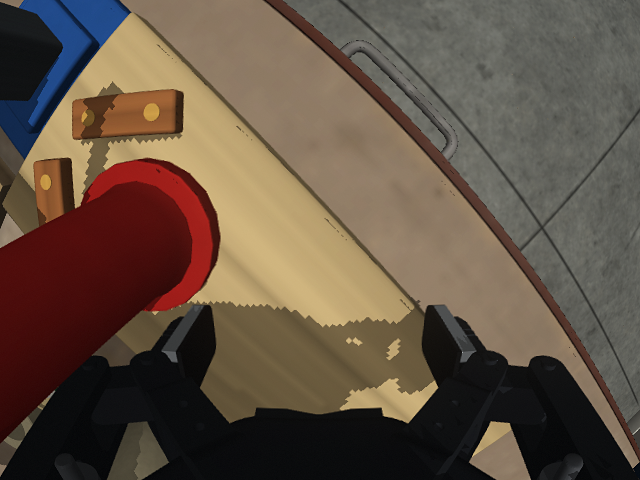

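```bash
python3 -m creep '-1 -2 0 0 100; -2 -3.6 0 0 100; -2.8 -4.8 0 0 100; -3.5 -5.8 0 0 100; -4.2 -6.8 0 0 100; -4.8 -7.7 0 0 100; -5.4 -8.6 0 0 100; -6 -9.5 0 0 100; -6.6 -10.3 0 0 100; -7 -10.8 0 0 100'; python3 look.py 11 wrist; python3 post.py 11
```

```text
clock: 10.17
tcp_pos: [0.56, -0.2133, 0.0265]
eef_rot: [0.92, -0.391, 0.003, 0.0]
force: [0.0, -3.8, -2.1]
opening: 0.999
10.1667 [ 0.56001363 -0.21334088  0.02651844] [ 9.20185444e-01 -3.91473311e-01  2.71873772e-03  6.68329737e-05] [ 0.0307784  -3.8384342  -2.08420184]
TCP scene [325.69268486 266.80195592] side [377.45548184 309.51334977]
P [ 0.5363 -0.1414] res mm [-0.3  0.1 -0.1  0.  -0.   0.1 -0.1  0.1  0.1  0.1 -0.1 -0.1  0.1 -0.3
 -0.1 -0.5 -1.  -2.  -2.1 -3.1 -6.9 -1.6 -0.6 -0.4 -0.2 -0.3 -0.3]
P in tool [-68.4 -32.7] tcp [ 0.56   -0.2133  0.0265] F [ 0.  -3.8 -2.1]
to seat world [0.  4.7] tool [-3.4 -3.3]
```

```bash
python3 -c "
from h import *
s=sensors.sense();print(s['q'].round(3),s['joint_vel'].round(3),s['tcp_pos'],s['eef_rot'],s['force'])"; python3 look.py 12 side scene;python3 - <<'E'
import cv2,numpy as np
a=cv2.imread('pics/side12.png')[150:330,320:440]; b=cv2.imread('pics/scene12.png')[140:300,240:360]
o=np.zeros((600,800,3),np.uint8); a=cv2.resize(a,None,fx=3.3,fy=3.3,interpolation=2);b=cv2.resize(b,None,fx=3.3,fy=3.3,interpolation=2)
o[:a.shape[0],:a.shape[1]]=a; o[:b.shape[0],400:400+b.shape[1]]=b; cv2.imwrite('pics/c12.png',o)
E
```

```text
[-5.530e-01  3.660e-01  1.792e+00  1.000e-03  9.780e-01  2.510e-01] [ 0.003 -0.001  0.     0.001  0.001 -0.002] [ 0.56007182 -0.21320925  0.02656465] [ 9.20222763e-01 -3.91385418e-01  2.74198422e-03  4.39457058e-05] [-1.33783636 -3.8716741  -2.77695973]
10.2667 [ 0.56008524 -0.21313231  0.02655   ] [ 9.20269128e-01 -3.91276126e-01  2.77888871e-03  5.80295969e-05] [-0.07753185 -4.21477213 -1.37569386]
TCP scene [325.62755798 266.74600208] side [377.46431785 309.43510747]
```

View pics/c12.png

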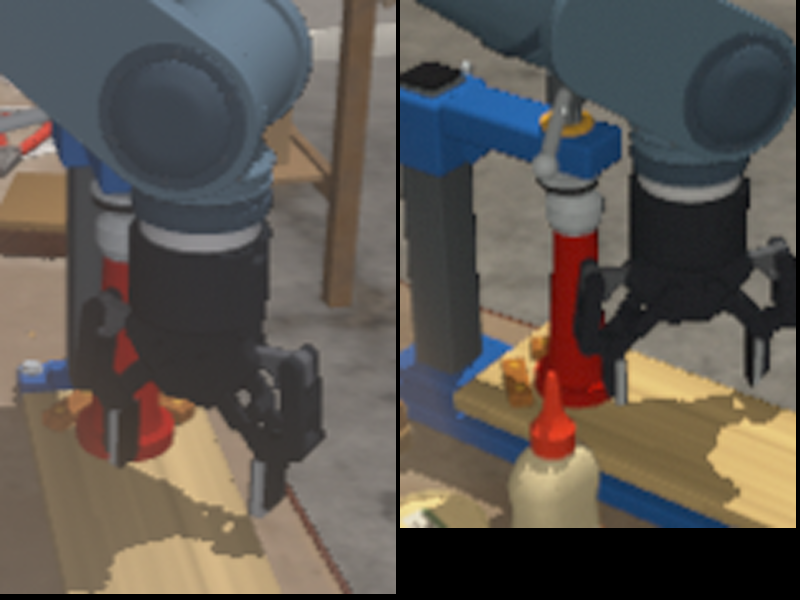

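```bash
python3 -c "
from h import *
import pickle
for n in ['wrist9','wrist10','wrist11','scene12']:
    s=pickle.load(open(f's{n}.pkl','rb'));print(n,s['q'].round(4),s['joint_efforts'].round(2),s['tcp_pos'].round(4))
for n,r in (('scene8',0),('scene12',0)):
    a=cv2.imread(f'pics/{n}.png')[130:210,230:360]; cv2.imwrite(f'pics/{n}z.png',cv2.resize(a,None,fx=6,fy=6,interpolation=2))
"
```

```text
wrist9 [-0.527   0.4039  1.7467  0.      0.991  -0.1482] [  1.94 -43.91 -26.18   0.7    0.54   0.15] [ 0.5791 -0.2067  0.024 ]
wrist10 [-5.7270e-01  3.7170e-01  1.7906e+00  3.0000e-04  9.7940e-01  2.2850e-01] [-9.000e-02 -4.187e+01 -2.639e+01  0.000e+00  0.000e+00  1.000e-02] [ 0.555  -0.2238  0.0241]
wrist11 [-5.5330e-01  3.6640e-01  1.7919e+00  8.0000e-04  9.7780e-01  2.5070e-01] [  9.92 -32.8  -12.49  -0.22   0.39   0.1 ] [ 0.56   -0.2133  0.0265]
scene12 [-5.530e-01  3.663e-01  1.792e+00  9.000e-04  9.777e-01  2.506e-01] [  8.85 -31.04 -11.26  -0.32   0.49   0.12] [ 0.5601 -0.2131  0.0265]
```

View pics/scene12z.png

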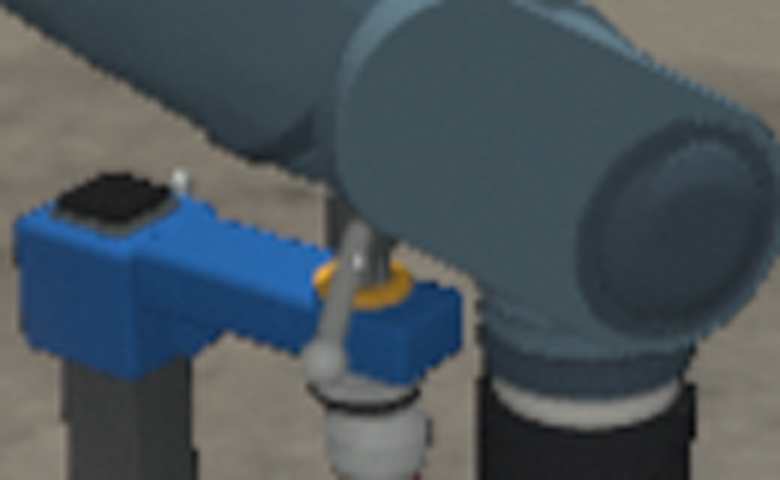

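View pics/scene8z.png

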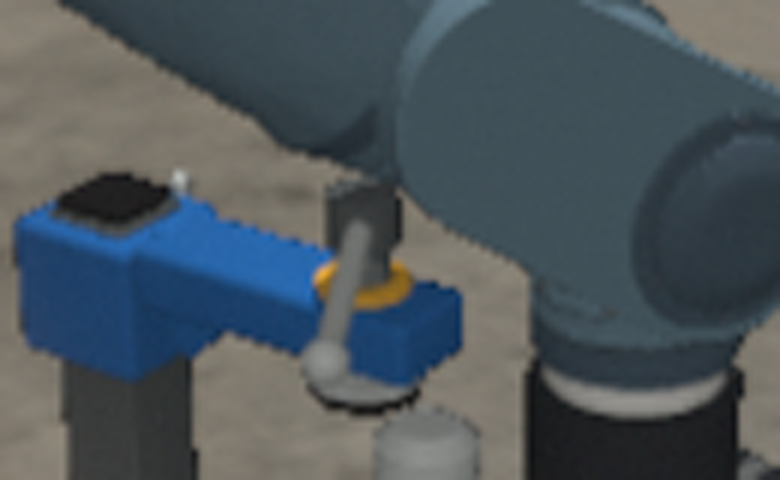

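```bash
python3 -m creep '2 2 0 0 100; 4 4 0 0 100; 6 6 0 0 100; 8 8 0 0 100; 8 8 0 0 100; 8 8 0 0 100; 8 8 0 0 100; 8 8 0 0 100; 8 8 0 0 100; 8 8 0 0 100'; python3 look.py 13 wrist scene side; python3 post.py 13; python3 - <<'E'
from h import *
s=sensors.sense();print(s['q'].round(4),s['joint_efforts'].round(2))
for n in('scene','side'):
    a=cv2.imread(f'pics/{n}13.png')[60:330,180:480]; cv2.imwrite(f'pics/{n}13z.png',cv2.resize(a,None,fx=2.2,fy=2.2,interpolation=2))
E
```

```text
clock: 11.15
tcp_pos: [0.5569, -0.2223, 0.0233]
eef_rot: [0.921, -0.391, -0.001, -0.0]
force: [0.7, 0.3, -0.0]
opening: 1.003
11.25 [ 0.55725288 -0.22268205  0.02376762] [ 9.20493659e-01 -3.90757417e-01 -2.54898220e-04  2.03017508e-05] [ 0.08095284  0.24879856 -0.00921449]
TCP scene [328.70698799 269.6980535 ] side [377.26296076 313.6092719 ]
P [ 0.5361 -0.1415] res mm [ 0.2  0.3  0.4 -0.   0.2  0.1 -0.1 -0.4 -4.2 -7.8 -0.4 -0.3 -0.3 -0.2
 -0.2 -0.   0.2  0.4]
P in tool [-72.5 -41.2] tcp [ 0.5569 -0.2223  0.0233] F [ 0.7  0.3 -0. ]
to seat world [0.2 4.8] tool [-3.3 -3.5]
[-5.6890e-01  3.7560e-01  1.7856e+00 -1.0000e-04  9.8060e-01  2.3410e-01] [ 3.000e-02 -4.187e+01 -2.630e+01 -0.000e+00  0.000e+00  0.000e+00]
```

View pics/scene13z.png

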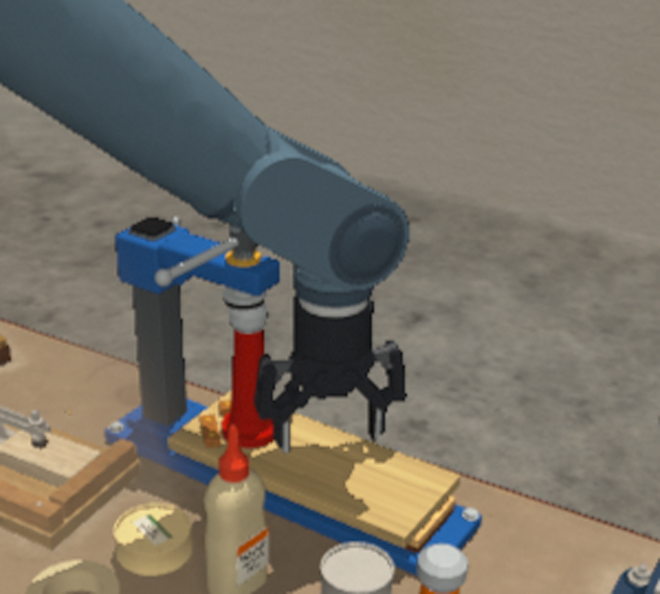

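View pics/side13z.png

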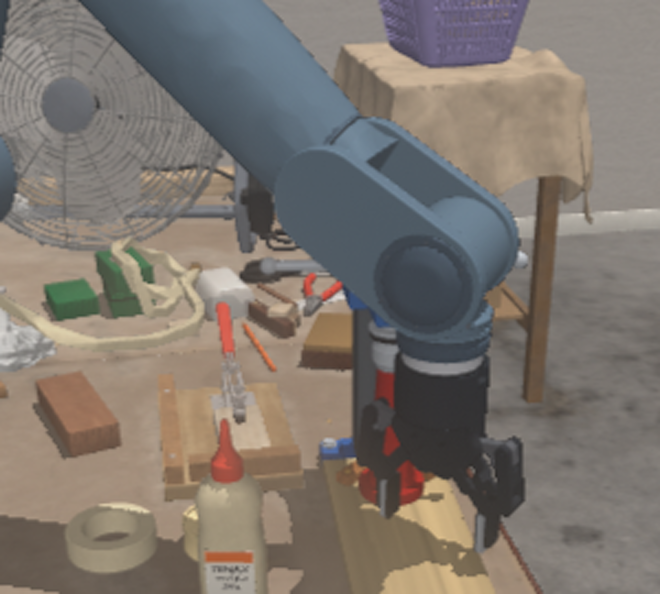

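```bash
python3 - <<'E'
from h import *
def bar(n,u,v):
    for z in(.255,.262,.267):
        p=onz(n,u,v,z); d=p[:2]-np.array([.5363,-.1367]); print(n,z,p.round(3),'r',np.linalg.norm(d).round(3),'ang from square(-x axis) deg', np.degrees(np.arctan2(-( d@np.array([.0525,.9986])), -(d@np.array([.9986,-.0525])))).round(1))
bar('scene',180+162/2.2,60+277/2.2)
bar('scene',230+325/6,130+360/6)
bar('scene',220+206/3.2,145+143/3.2)
a=cv2.imread('pics/scene13.png')[150:260,230:330]; cv2.imwrite('pics/s13zz.png',cv2.resize(a,None,fx=5.4,fy=5.4,interpolation=2))
E
```

```text
scene 0.255 [ 0.444 -0.115  0.255] r 0.095 ang from square(-x axis) deg -10.0
scene 0.262 [ 0.433 -0.124  0.262] r 0.104 ang from square(-x axis) deg -4.1
scene 0.267 [ 0.425 -0.13   0.267] r 0.111 ang from square(-x axis) deg -0.6
scene 0.255 [ 0.46  -0.175  0.255] r 0.085 ang from square(-x axis) deg 29.3
scene 0.262 [ 0.449 -0.182  0.262] r 0.099 ang from square(-x axis) deg 30.3
scene 0.267 [ 0.441 -0.187  0.267] r 0.108 ang from square(-x axis) deg 30.9
scene 0.255 [ 0.461 -0.174  0.255] r 0.084 ang from square(-x axis) deg 29.5
scene 0.262 [ 0.45  -0.182  0.262] r 0.097 ang from square(-x axis) deg 30.5
scene 0.267 [ 0.442 -0.187  0.267] r 0.107 ang from square(-x axis) deg 31.1
```

View pics/s13zz.png

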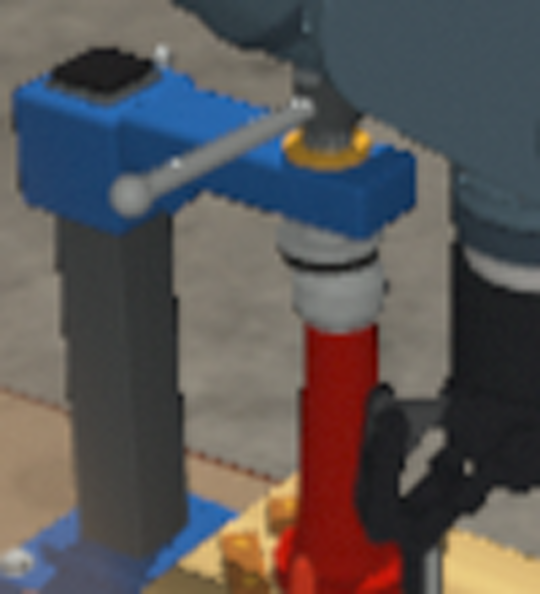

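```bash
python3 - <<'E'
from h import *
def zat(n,u,v,p):
    o,d=ray(n,u,v); h=d[:2]/np.linalg.norm(d[:2]); t=((np.array(p)-o[:2])@h)/(d[:2]@h); return (o+t*d).round(4)
ax=np.array([.5363,-.1367]); P=np.array([.5361,-.1415]); c=np.array([-.835,-.55])
print('foot rim bottom now',zat('scene',230+330/5.4,150+271/5.4,ax+.02*c),'head top front edge?')
print('foot rim in 8',zat('scene',230+365/6,130+411/6,ax+.02*c))
for z in(.194,.1965,.200): print('head front rim pix', z,(proj('scene',np.r_[P+.019*c,z])-[230,150])*5.4, 'rear',(proj('scene',np.r_[P-.019*c,z])-[230,150])*5.4)
for z in(.196,.198,.200,.203): print('foot rim pix', z,(proj('scene',np.r_[ax+.02*c,z])-[230,150])*5.4)
E
```

```text
foot rim bottom now [ 0.5209 -0.1498  0.1972] head top front edge?
foot rim in 8 [ 0.5207 -0.1493  0.2012]
head front rim pix 0.194 [334.01280401 280.66648687] rear [332.52600252 233.67743882]
head front rim pix 0.1965 [333.90161385 274.91223484] rear [332.41622096 228.03451621]
head front rim pix 0.2 [333.74545265 266.83066606] rear [332.26205267 220.11005475]
foot rim pix 0.196 [323.62562999 273.9657327 ]
foot rim pix 0.198 [323.52573924 269.35757345]
foot rim pix 0.2 [323.42563701 264.73965836]
foot rim pix 0.203 [323.27508568 257.79442566]
```

```bash
python3 -m creep '12 12 0 0 100; 26 25 -5 0 100; 26 25 -45 0 100; 26 25 -85 0 100; 26 25 -125 0 100; 26 25 -165 0 100; 26 25 -205 0 100; 26 25 -245 0 100; 26 25 -285 0 100; 26 25 -320 0 100'; python3 look.py 14 scene wrist
```

```text
clock: 12.13
tcp_pos: [0.5574, -0.2599, 0.3476]
eef_rot: [0.92, -0.391, 0.001, 0.0]
force: [0.8, -0.5, -0.3]
opening: 0.999
12.1833 [ 0.55968199 -0.26146034  0.35626302] [ 0.92034079 -0.39103559  0.00778122  0.00185784] [ 0.03377101 -0.51861582  5.83619542]
TCP scene [351.883426   130.95909405] side [392.20928628 146.92384636]
```

View pics/wrist14.png

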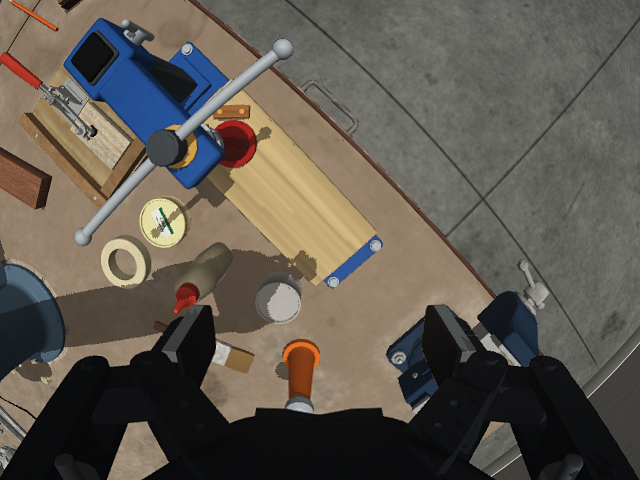

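View pics/scene14.png

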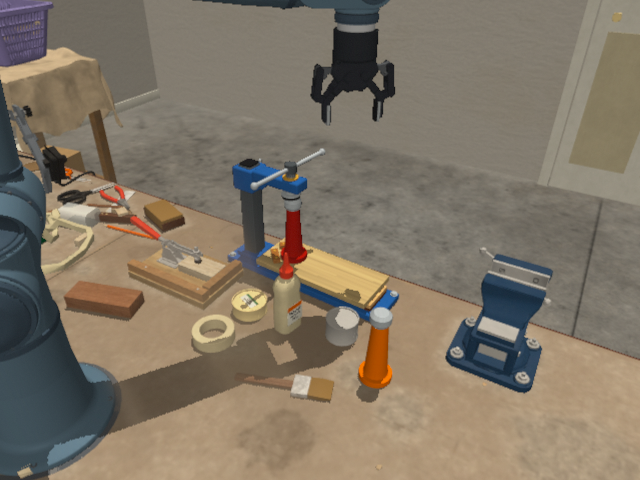

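```bash
python3 - <<'E'
from h import *
import pickle
s=pickle.load(open('swrist14.pkl','rb'))
A=[]
for sc,w in [((253.5,186),(83,237)),((323,152),(283,49)),((290,168),(168,147))]:
    p,e=tri(ray('scene',*sc),ray('wrist',*w,s)); A.append(p); print(p.round(4),e.round(4))
d=(A[1]-A[0]); print('len',np.linalg.norm(d),'mid',(A[0]+A[1])/2); y=np.array([.0525,.9986]);x=np.array([.9986,-.0525]); print('near-half angle short of square deg',np.degrees(np.arctan2(d[:2]@y,d[:2]@x)))
for w in[(83,237),(283,49)]: print(onz('wrist',*w,.263,s))
a=cv2.imread('pics/scene14.png')[150:270,240:340]; cv2.imwrite('pics/s14z.png',cv2.resize(a,None,fx=5,fy=5,interpolation=2))
print(s['tcp_pos'],sensors.sense()['tcp_pos'],sensors.sense()['eef_rot'])
E
```

```text
[ 0.4322 -0.1232  0.2623] 0.0013
[ 0.6411 -0.1537  0.2605] 0.0038
[ 0.5366 -0.1378  0.2608] 0.0011
len 0.21115463887244576 mid [ 0.53665842 -0.13845106  0.26141701]
near-half angle short of square deg -5.321946713047303
[ 0.43227095 -0.12275827  0.263     ]
[ 0.64005038 -0.15252739  0.263     ]
[ 0.55968199 -0.26146034  0.35626302] [ 0.55968555 -0.26146031  0.35325854] [ 0.92034077 -0.39104507  0.00731665  0.00175946]
```

View pics/s14z.png

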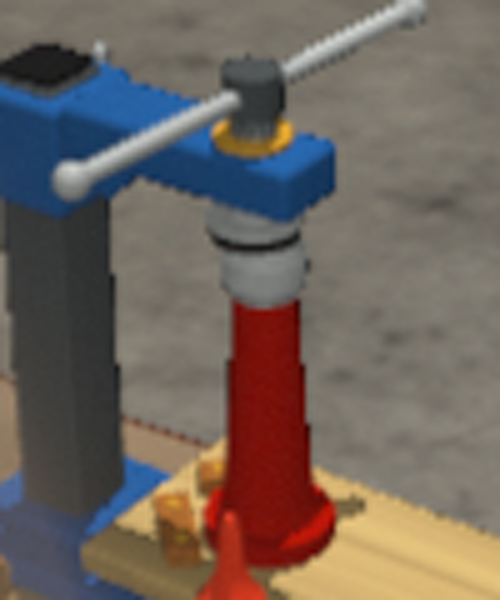

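```bash
python3 -m creep '-30 1 0 6 100; -60 2 0 13 100; -90 3 0 20 100; -120 4 10 27 100; -145 4 25 34 100; -145 4 40 40 100; -145 4 60 44 100; -145 4 60 44 100; -145 4 60 44 100; -145 4 60 44 100'; python3 look.py 15 wrist side
```

```text
clock: 13.07
tcp_pos: [0.4543, -0.158, 0.2848]
eef_rot: [0.707, -0.707, 0.0, -0.0]
force: [-0.2, 0.3, -0.6]
opening: 0.999
13.1167 [ 0.454535   -0.15811672  0.28525217] [ 7.07302898e-01 -7.06910081e-01  8.49731617e-04 -1.62566357e-04] [-0.16207811 -0.49425831 -0.19216062]
TCP scene [274.83936704 174.52551044] side [315.41484626 174.84873071]
```

View pics/wrist15.png

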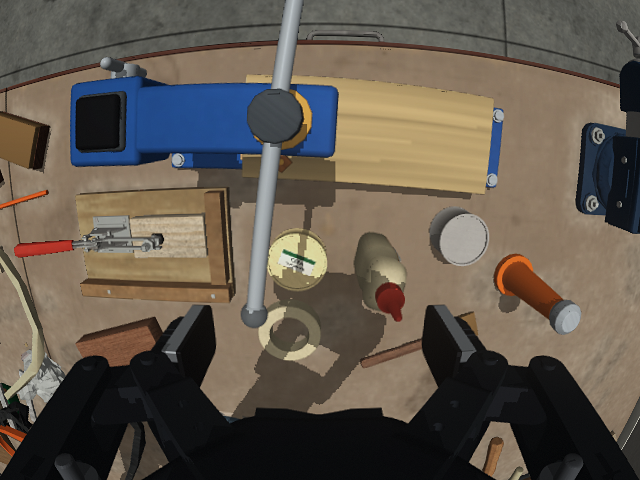

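View pics/side15.png

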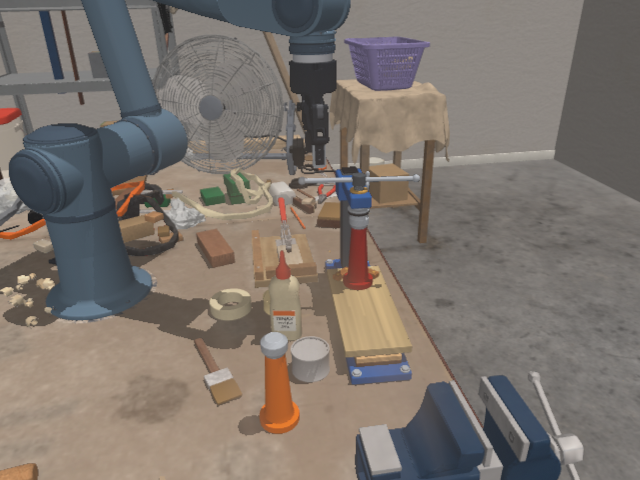

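```bash
python3 -m creep '0 0 20 0 100; 0 0 40 0 100; 0 0 56 0 100; 0 0 62 0 100; 0 0 64 0 100; 0 0 64 0 100; 3 0 64 0 100; 6 0 64 0 100; 9 0 64 0 100; 12 0 64 0 100'; python3 look.py 16 wrist
```

```text
clock: 14.0
tcp_pos: [0.4543, -0.1697, 0.2208]
eef_rot: [-0.707, 0.707, -0.0, 0.0]
force: [-0.0, 1.7, 0.8]
opening: 1.002
14.0 [ 0.45429357 -0.16972415  0.22082914] [-7.07033103e-01  7.07180242e-01 -4.23567710e-04  3.43029344e-04] [-0.00185596  1.72698155  0.84497944]
TCP scene [280.97253739 206.36019753] side [317.11586157 211.38644272]
```

View pics/wrist16.png

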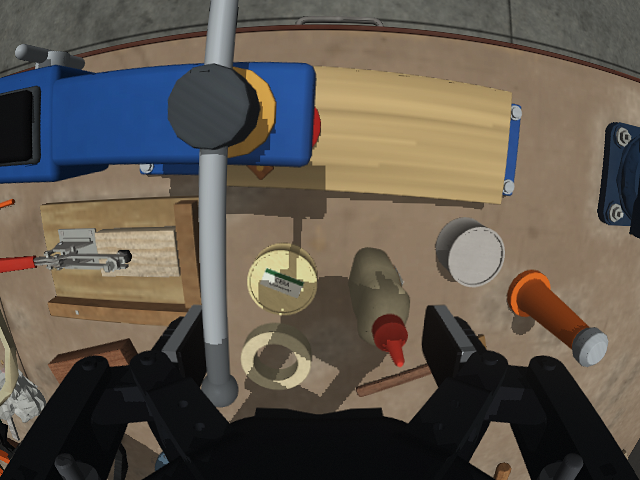

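```bash
python3 -m creep '4 0 0 0 100; 8 0 0 0 100; 12 0 0 0 100; 16 0 0 0 100; 20 0 0 0 100; 24 0 0 0 100; 28 0 0 0 100; 32 0 0 0 100; 36 0 0 0 100; 37 0 0 0 100'; python3 look.py 17 wrist scene
```

```text
clock: 14.88
tcp_pos: [0.4538, -0.2071, 0.2198]
eef_rot: [-0.707, 0.707, 0.0, -0.0]
force: [-0.1, 3.1, 0.6]
opening: 1.0
14.9333 [ 0.45377856 -0.20696038  0.21983161] [-7.06842997e-01  7.07370431e-01  7.42237287e-05 -2.11770571e-04] [0.05734429 2.19477978 0.23940846]
TCP scene [297.29009075 211.95840287] side [320.06878033 220.16693196]
```

View pics/wrist17.png

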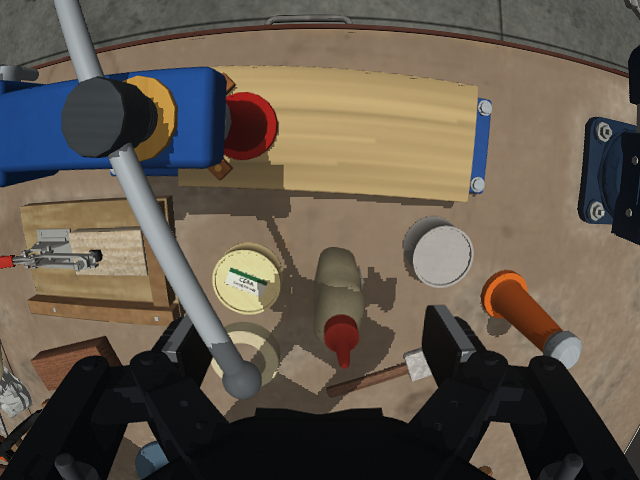

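```bash
python3 - <<'E'
import cv2
a=cv2.imread('pics/scene17.png')[150:270,230:340]; cv2.imwrite('pics/s17z.png',cv2.resize(a,None,fx=5,fy=5,interpolation=2))
E
```

```text
(no output)
```

View pics/s17z.png

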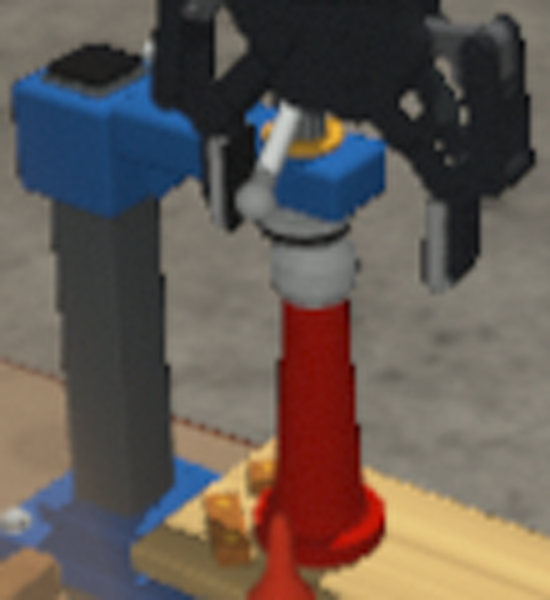

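```bash
python3 -m creep '-2 0 -10 0 100; -2 0 -40 0 100; -2 0 -75 0 100; 5 -20 -95 -6 100; 12 -55 -95 -13 100; 20 -92 -95 -20 100; 26 -125 -95 -27 100; 28 -149 -95 -34 100; 28 -149 -95 -41 100; 28 -149 -95 -48 100'; python3 -c "
from h import *
s=sensors.sense();print(s['tcp_pos'],s['q'].round(3));T=R.from_quat(s['eef_rot']).as_matrix();print(T.round(3));print(T.T@(np.array([.603,-.230,.15])-s['tcp_pos'])*1000)"
```

```text
clock: 15.82
tcp_pos: [0.604, -0.2345, 0.3149]
eef_rot: [0.935, -0.355, -0.0, 0.0]
force: [-0.7, -0.5, -0.4]
opening: 0.999
[ 0.60399518 -0.23448866  0.31489584] [-5.450e-01  1.790e-01  1.457e+00 -1.000e-03  1.506e+00  1.820e-01]
[[ 0.748 -0.664 -0.001]
 [-0.664 -0.748 -0.001]
 [-0.     0.001 -1.   ]]
[ -3.69100241  -2.83809914 164.89420261]
```

```bash
python3 -m creep '0 0 10 -7 100; 0 0 48 -14 100; 0 0 86 -21 100; 0 0 124 -28 100; 0 0 162 -33 100; 0 0 200 -33 100; 0 0 238 -33 100; 0 0 270 -33 100; 0 0 284 -33 100; 0 0 287 -33 100'; python3 look.py 18 wrist scene; python3 post.py 18; python3 -c "
from h import *
s=sensors.sense();print(s['q'].round(3),s['joint_efforts'].round(2))"
```

```text
clock: 16.65
tcp_pos: [0.601, -0.2333, 0.0249]
eef_rot: [0.997, -0.078, -0.003, -0.001]
force: [0.2, 0.5, -0.6]
opening: 1.0
16.7 [ 0.60230217 -0.23404547  0.02687831] [ 9.96915476e-01 -7.84730385e-02 -1.15464291e-03 -4.26997706e-04] [0.02094417 0.01066378 1.06828975]
TCP scene [342.61407378 260.02517153] side [402.07660217 313.11381457]
P [ 0.5362 -0.1412] res mm [-0.4 -0.4 -0.1 -0.1  0.1 -0.   0.3 -0.   0.1 -0.1  0.2  0.2 -0.1  0.1
 -0.1  0.  -0.3 -0.1 -0.3 -0.3 -0.4 -0.2 -0.5 -0.4 -7.1 -4.2 -0.5]
P in tool [-78.3 -80.7] tcp [ 0.601  -0.2333  0.0249] F [ 0.2  0.5 -0.6]
to seat world [0.1 4.5] tool [-0.6 -4.5]
[-0.546  0.459  1.658 -0.     1.023 -0.388] [-1.000e-02 -4.409e+01 -2.595e+01 -0.000e+00  1.000e-02  0.000e+00]
```

View pics/scene18.png

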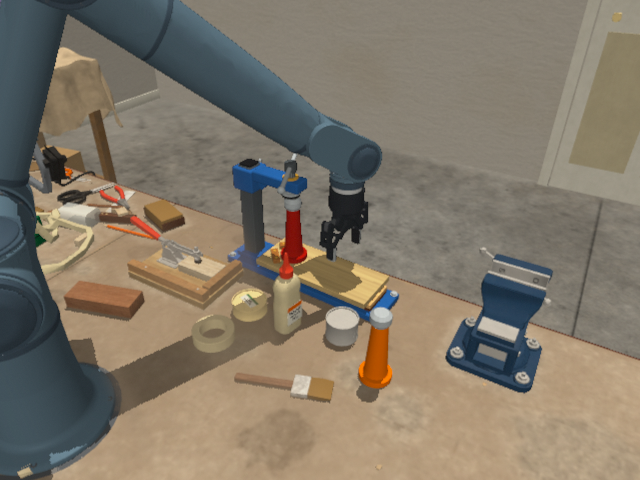

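View pics/wrist18.png

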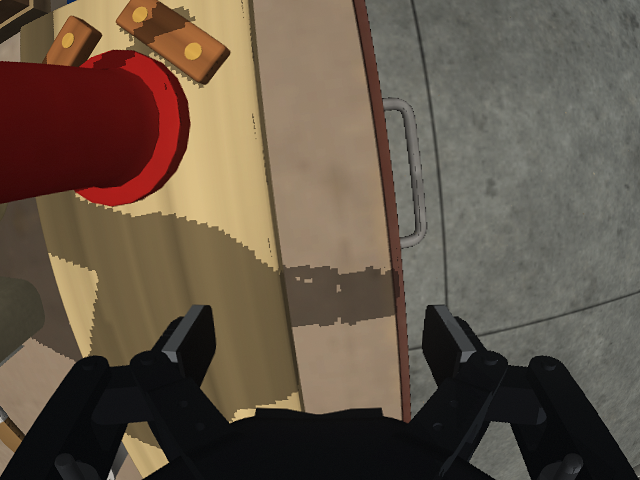

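```bash
python3 -m creep '-3 -6 0 0 100; -6 -12 0 0 100; -9 -18 0 0 100; -12 -24 0 0 100; -14 -29 0 0 100; -14.5 -33 0 0 100; -14.5 -36 0 0 100; -14.5 -38 0 0 100; -14.5 -39 0 0 100; -14.5 -39 0 0 100'; python3 look.py 19 wrist scene; python3 post.py 19; python3 -c "
from h import *
s=sensors.sense();print(s['q'].round(3),s['joint_efforts'].round(2))
a=cv2.imread('pics/scene19.png')[130:270,240:380]; cv2.imwrite('pics/s19z.png',cv2.resize(a,None,fx=4.2,fy=4.2,interpolation=2))"
```

```text
clock: 17.58
tcp_pos: [0.5948, -0.1935, 0.0279]
eef_rot: [0.997, -0.079, -0.0, 0.0]
force: [0.1, -0.3, -0.6]
opening: 1.002
17.6333 [ 0.59479329 -0.19368897  0.027943  ] [ 9.96907175e-01 -7.85880676e-02  9.51041964e-07  6.63214985e-06] [ 5.62632960e-01 -5.29079955e-04  5.89832734e-01]
TCP scene [325.64272163 256.03611928] side [392.1763189  301.46783283]
P [ 0.5363 -0.1422] res mm [ 0.2  0.5  0.6  0.4  0.3  0.2  0.3  0.1 -0.1 -0.  -0.2 -0.9 -7.9 -7.6
 -6.7 -3.5  0.1]
P in tool [-65.9 -41.6] tcp [ 0.5948 -0.1935  0.0279] F [ 0.1 -0.3 -0.6]
to seat world [0.  5.5] tool [-0.8 -5.4]
[-0.496  0.418  1.718 -0.     1.005 -0.338] [  0.15 -44.26 -26.94   0.     0.     0.  ]
```

View pics/s19z.png

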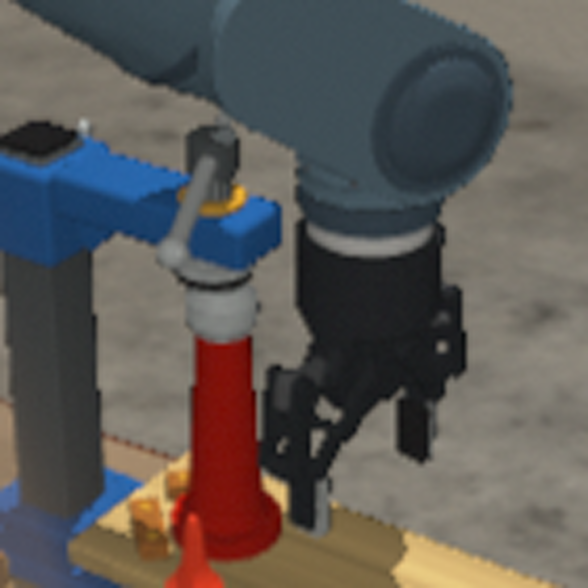

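```bash
python3 -m creep '-1.5 -2.5 0 0 100; -2 -5 0 0 100; -2 -6.5 0 0 100; -2 -7.2 0 0 100; -2 -7.9 0 0 100; -2.1 -8.6 0 0 100; -2.2 -9.3 0 0 100; -2.3 -10 0 0 100; -2.3 -10 0 0 100; -2.3 -10 0 0 100'; python3 look.py 20 wrist; python3 post.py 20; python3 -c "
from h import *
s=sensors.sense();print(s['q'].round(3),s['joint_efforts'].round(2),s['tcp_pos'])"
```

```text
clock: 18.52
tcp_pos: [0.5946, -0.1839, 0.0285]
eef_rot: [0.997, -0.079, 0.001, 0.0]
force: [1.5, -4.0, 0.5]
opening: 1.003
18.5167 [ 0.59460956 -0.18387581  0.02848601] [ 9.96909184e-01 -7.85579727e-02  7.37125480e-04  4.25252887e-04] [ 1.49475665 -3.97913533  0.45172145]
TCP scene [321.91707273 254.62828499] side [390.68662817 298.55356162]
P [ 0.5356 -0.1423] res mm [ 2.1  1.6  1.1  1.   0.6  0.  -0.8 -1.2 -4.9 -6.6 -6.  -5.6 -3.2  0.8
  1.8]
P in tool [-64.9 -31.8] tcp [ 0.5946 -0.1839  0.0285] F [ 1.5 -4.   0.5]
to seat world [0.7 5.6] tool [-0.2 -5.7]
[-0.482  0.411  1.728 -0.     1.002 -0.324] [  2.51 -42.26 -24.07   0.83   0.83   0.2 ] [ 0.59460257 -0.18387606  0.02846085]
```

```bash
python3 -c "
import cv2
a=cv2.imread('pics/wrist20.png')[60:330,0:260]; cv2.imwrite('pics/w20z.png',cv2.resize(a,None,fx=2.2,fy=2.2,interpolation=2))"
```

```text
(no output)
```

View pics/w20z.png

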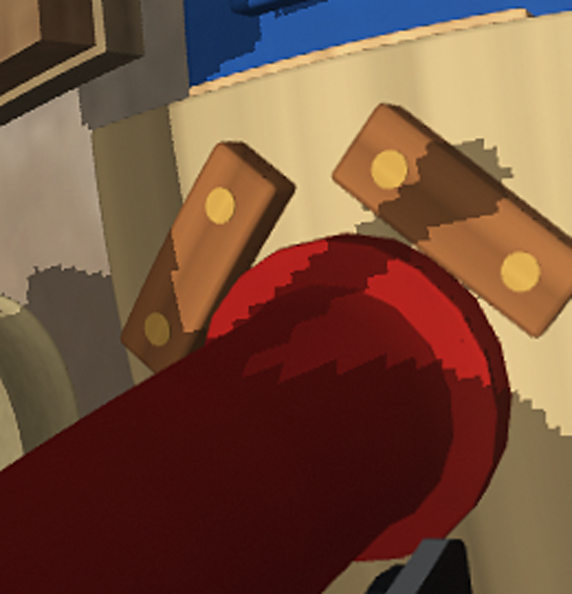

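```bash
cat > fitp.py <<'E'
import sys,pickle
from h import *
from scipy.optimize import least_squares
def fit(n,pts,ox,oy,sc,z=.0585):
    s=pickle.load(open(f'swrist{n}.pkl','rb'))
    W=np.array([onz('wrist',ox+p[0]/sc,oy+p[1]/sc,z,s)[:2] for p in pts])
    f=lambda p:np.hypot(W[:,0]-p[0],W[:,1]-p[1])-.030
    r=least_squares(f,W.mean(0)-[0,.01]); print('P',r.x.round(4),(f(r.x)*1000).round(1)); return r.x
E
python3 - <<'E'
from fitp import *
P=fit(20,[(345,237),(290,248),(240,283),(212,325),(497,385),(470,330),(430,285)],0,60,2.2)
P=fit(20,[(345,237),(290,248),(240,283),(212,325),(385,243)],0,60,2.2)
s=pickle.load(open('swrist20.pkl','rb'))
w=lambda p:onz('wrist',p[0]/2.2,60+p[1]/2.2,.0465,s)[:2]
w2=lambda p:onz('wrist',p[0]/2.2,60+p[1]/2.2,.0565,s)[:2]
a,b=w2((333,178)),w2((535,337)); 
c,d=w((294,190)),w((215,310))
for nm,(p,q) in {'R':(a,b),'L':(c,d)}.items():
    t=(q-p)/np.linalg.norm(q-p); n=np.array([-t[1],t[0]]); n=n if n@(P-p)>0 else -n; print(nm,n,'gap mm',(n@(P-p)-.03)*1000)
E
```

```text
P [ 0.5366 -0.141 ] [ 1.   0.1 -0.4 -0.2  0.3 -0.4 -0.7]
P [ 0.5381 -0.1403] [ 0.  -0.4 -0.3  0.4  0.3]
R [-0.74511085 -0.66694065] gap mm 1.2740916213662898
L [ 0.61204269 -0.79082473] gap mm 5.467303610852806
```

```bash
python3 -m creep '-0.1 -0.6 0 0 100; -0.2 -1.2 0 0 100; -0.3 -1.8 0 0 100; -0.4 -2.3 0 0 100; -0.4 -2.8 0 0 100; -0.4 -2.8 0 0 100; -0.4 -2.8 0 0 100; -0.4 -2.8 0 0 100; -0.4 -2.8 0 0 100; -0.4 -2.8 0 0 100'; python3 look.py 21 wrist; python3 -c "
from h import *
s=sensors.sense();print(s['q'].round(3),s['joint_efforts'].round(2),s['tcp_pos'],s['force'])
a=cv2.imread('pics/wrist21.png')[60:330,0:260]; cv2.imwrite('pics/w21z.png',cv2.resize(a,None,fx=2.2,fy=2.2,interpolation=2))"
```

```text
clock: 19.4
tcp_pos: [0.5948, -0.1813, 0.0288]
eef_rot: [0.997, -0.078, 0.001, 0.001]
force: [1.2, -6.3, 0.2]
opening: 1.001
19.4 [ 0.59478224 -0.1813128   0.02876492] [ 9.96924297e-01 -7.83620589e-02  8.88531267e-04  7.37739038e-04] [ 1.17474536 -6.27107328  0.2397712 ]
TCP scene [320.99591664 254.16691342] side [390.41288915 297.73078387]
[-4.780e-01  4.090e-01  1.729e+00 -1.000e-03  1.001e+00 -3.200e-01] [  3.51 -41.14 -22.92   1.05   0.93   0.27] [ 0.594773   -0.18130358  0.02877146] [ 1.0230006 -6.5277728  0.3750579]
```

View pics/w21z.png

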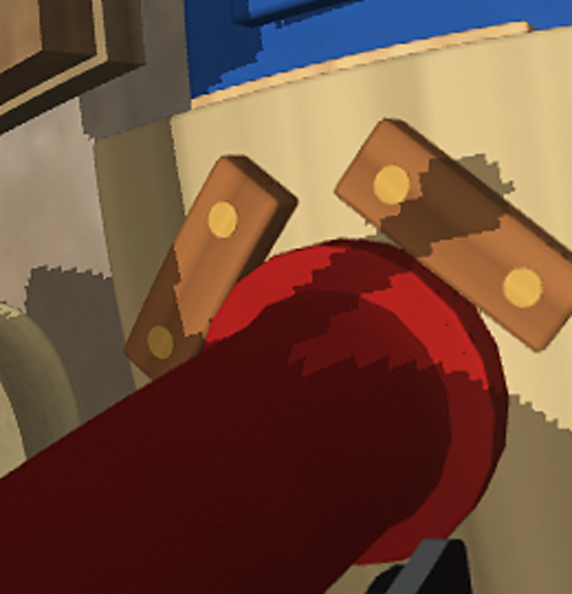

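```bash
python3 -m creep '-0.1 -0.4 0 0 100; -0.1 -0.8 0 0 100; -0.2 -1.2 0 0 100; -0.2 -1.6 0 0 100; -0.2 -2 0 0 100; -0.2 -2 0 0 100; -0.2 -2 0 0 100; -0.2 -2 0 0 100; -0.2 -2 0 0 100; -0.2 -2 0 0 100'; python3 look.py 22 wrist; python3 -c "
from h import *
s=sensors.sense();print(s['joint_efforts'].round(2),s['tcp_pos'],s['force'])
a=cv2.imread('pics/wrist22.png')[60:330,0:260]; cv2.imwrite('pics/w22z.png',cv2.resize(a,None,fx=2.2,fy=2.2,interpolation=2))"
```

```text
clock: 20.28
tcp_pos: [0.594, -0.178, 0.0302]
eef_rot: [0.997, -0.078, -0.001, -0.001]
force: [-4.9, -1.1, 14.7]
opening: 0.999
20.2833 [ 0.59400628 -0.17799304  0.0302388 ] [ 9.96928859e-01 -7.83013691e-02 -1.09427510e-03 -7.40614710e-04] [-4.9102479  -1.06280532 14.68213818]
TCP scene [319.59756601 253.38867299] side [389.59569589 296.24633924]
[  1.75 -35.24 -22.77   0.55  -1.76   0.35] [ 0.59399541 -0.17799188  0.0302196 ] [-4.86085949 -1.44053021 14.1417785 ]
```

View pics/w22z.png

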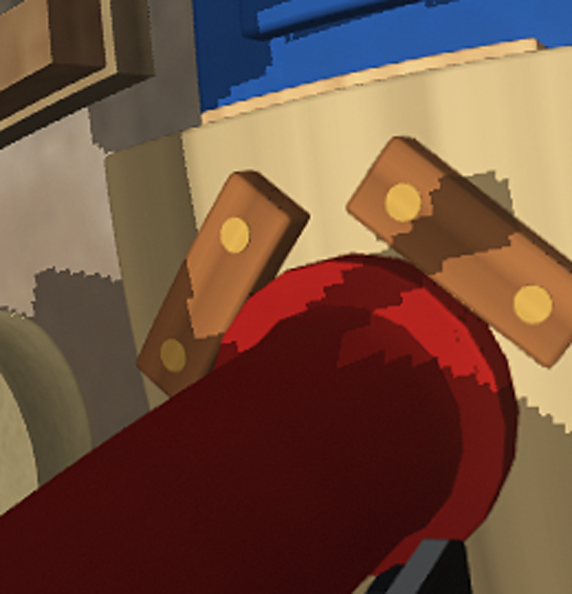

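```bash
python3 -m creep '0.2 1 0 0 100; 0.5 2.5 0 0 100; 1 4.5 0 0 100; 1.5 7 0 0 100; 2 9 0 0 100; 2 9 0 0 100; 2 9 0 0 100; 2 9 0 0 100; 2 9 0 0 100; 2 9 0 0 100'; python3 look.py 23 wrist scene side; python3 -c "
from h import *
s=sensors.sense();print(s['joint_efforts'].round(2),s['tcp_pos'],s['force'])
a=cv2.imread('pics/scene23.png')[140:270,240:370]; a=cv2.resize(a,None,fx=3,fy=3,interpolation=2)
b=cv2.imread('pics/side23.png')[160:310,320:440]; b=cv2.resize(b,None,fx=3,fy=3,interpolation=2)
o=np.zeros((460,780,3),np.uint8);o[:390,:390]=a;o[:450,400:760]=b;cv2.imwrite('pics/c23.png',o)
a=cv2.imread('pics/wrist23.png')[60:330,0:260]; cv2.imwrite('pics/w23z.png',cv2.resize(a,None,fx=2.2,fy=2.2,interpolation=2))"
```

```text
clock: 21.17
tcp_pos: [0.5945, -0.1875, 0.0277]
eef_rot: [0.997, -0.079, -0.0, -0.0]
force: [-1.0, 0.2, -0.7]
opening: 0.999
21.2667 [ 0.59465367 -0.18766278  0.02788141] [ 9.96905178e-01 -7.86132403e-02 -1.10070309e-04 -1.07299659e-04] [ 0.78473569 -0.33081699  0.24669125]
TCP scene [323.34335098 255.31581513] side [391.23636934 299.84302098]
[ 1.00e-02 -4.40e+01 -2.69e+01  0.00e+00  0.00e+00  0.00e+00] [ 0.5946755  -0.18773396  0.02791651] [ 0.17306757 -0.00220504  0.85670001]
```

View pics/c23.png

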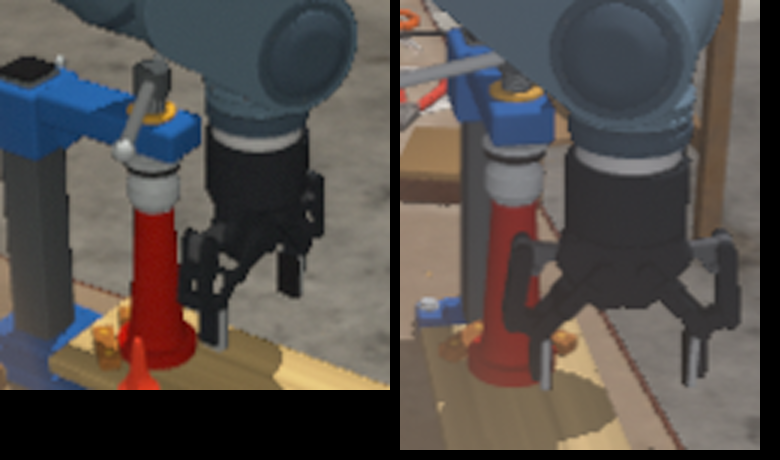

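View pics/w23z.png

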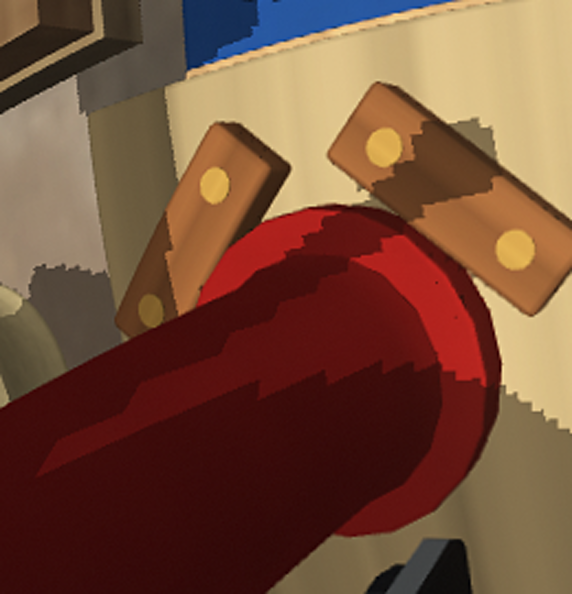

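```bash
python3 - <<'E'
from fitp import *
pts=[(340,205),(290,212),(240,240),(207,283)]
P=fit(23,pts+[(487,380),(465,315),(420,250)],0,60,2.2)
s=pickle.load(open('swrist23.pkl','rb'))
w=lambda p,z:onz('wrist',p[0]/2.2,60+p[1]/2.2,z,s)[:2]
for nm,p,q in [('Rtop',w((328,155),.0555),w((530,315),.0555)),('Lbot',w((290,168),.0475),w((218,285),.0475))]:
    t=(q-p)/np.linalg.norm(q-p); n=np.array([-t[1],t[0]]); n=n if n@(P-p)>0 else -n; print(nm,n,'gap mm',(n@(P-p)-.03)*1000)
# predicted outline if at seat
for nm,S in(('P',P),('seat',[.5363,-.1367])):
    print(nm,[ ((proj('wrist',[S[0]+.03*np.cos(a),S[1]+.03*np.sin(a),.0585],s)-[0,60])*2.2).round(0).tolist() for a in np.radians([0,45,90,135])])
T=R.from_quat(s['eef_rot']).as_matrix();print('P tool',(T.T@(np.r_[P,0]-s['tcp_pos'])*1000).round(1))
E
```

```text
P [ 0.5358 -0.1387] [ 1.   0.2 -0.3 -0.6  0.1 -0.7 -0.2]
Rtop [-0.74711796 -0.66469148] gap mm 1.7860089014778562
Lbot [ 0.63899199 -0.76921338] gap mm 1.904310797181473
P [[483.0, 354.0], [407.0, 238.0], [286.0, 214.0], [201.0, 289.0]]
seat [[483.0, 342.0], [407.0, 225.0], [286.0, 202.0], [200.0, 278.0]]
P tool [-65.6 -39.   27.7]
```

```bash
python3 -m creep '-1 0 2 0 100; -2 -1 3.5 0 100; -2 -2.5 3.5 0 100; -2 -3.5 3.5 0 100; -2 -4.3 3.5 0 100; -2 -5 3.5 0 100; -2 -5.6 3.5 0 100; -2 -6 3.5 0 100; -2 -6 3.5 0 100; -2 -6 3.5 0 100'; python3 look.py 24 wrist; python3 -c "
from h import *
s=sensors.sense();print(s['joint_efforts'].round(2),s['tcp_pos'],s['force'])
a=cv2.imread('pics/wrist24.png')[60:330,0:260]; cv2.imwrite('pics/w24z.png',cv2.resize(a,None,fx=2.2,fy=2.2,interpolation=2))"
```

```text
clock: 22.15
tcp_pos: [0.5948, -0.1829, 0.0253]
eef_rot: [0.997, -0.078, 0.001, 0.001]
force: [1.6, -5.9, -0.8]
opening: 1.0
22.15 [ 0.59475701 -0.18286276  0.02531227] [ 0.9969297  -0.07827776  0.00142925  0.00131112] [ 1.62627058 -5.94338155 -0.76871173]
TCP scene [321.54792139 255.58718018] side [390.54459227 299.62654764]
[  4.17 -41.8  -22.83   0.96   0.95   0.27] [ 0.59476434 -0.18286587  0.02531096] [ 0.67117102 -6.89840494 -0.26030139]
```

```bash
python3 -m creep '-0.1 -0.4 0.5 0 100; -0.2 -0.8 0.5 0 100; -0.3 -1.2 0.5 0 100; -0.4 -1.6 0.5 0 100; -0.4 -1.6 0.5 0 100; -0.4 -1.6 0.5 0 100; -0.4 -1.6 0.5 0 100; -0.4 -1.6 0.5 0 100; -0.4 -1.6 0.5 0 100; -0.4 -1.6 0.5 0 100'; python3 look.py 25 wrist; python3 -c "
from h import *
s=sensors.sense();print(s['joint_efforts'].round(2),s['tcp_pos'],s['force'])
a=cv2.imread('pics/wrist25.png')[60:330,0:260]; cv2.imwrite('pics/w25z.png',cv2.resize(a,None,fx=2.2,fy=2.2,interpolation=2))"
```

```text
clock: 23.03
tcp_pos: [0.595, -0.1824, 0.0253]
eef_rot: [0.997, -0.078, 0.002, 0.002]
force: [0.3, -10.6, -1.0]
opening: 1.001
23.0333 [ 0.59497001 -0.18244517  0.02533867] [ 0.99695233 -0.07795404  0.0019182   0.00235363] [  0.31752143 -10.57781426  -1.03824208]
TCP scene [321.43731634 255.47940615] side [390.59015675 299.49079621]
[  6.34 -41.15 -21.82   1.65   1.2    0.43] [ 0.59499748 -0.18248427  0.02536688] [ 1.19634226 -9.13082431 -1.51798123]
```

View pics/w25z.png

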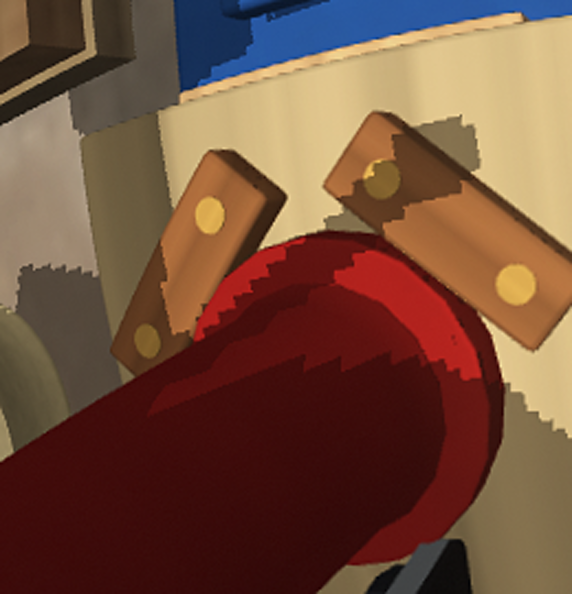

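```bash
python3 - <<'E'
from fitp import *
s=pickle.load(open('swrist25.pkl','rb'))
pts=[(325,231),(275,245),(235,273),(200,320),(488,375),(462,320),(420,270)]
P=fit(25,pts,0,60,2.2); P2=fit(25,pts[:4],0,60,2.2)
w=lambda p,z:onz('wrist',p[0]/2.2,60+p[1]/2.2,z,s)[:2]
for z in(.0545,.0565):
  for nm,p,q in [('Rtop',w((324,186),z),w((530,349),z)),('Ltop',w((250,203),z),w((190,345),z)),('Lbot',w((287,200),.0465),w((215,310),.0465))]:
    t=(q-p)/np.linalg.norm(q-p); n=np.array([-t[1],t[0]]); n=n if n@(P-p)>0 else -n; print(nm,n.round(3),'gap mm',((n@(P-p)-.03)*1000).round(2))
T=R.from_quat(s['eef_rot']).as_matrix();print('P tool',(T.T@(np.r_[P,0]-s['tcp_pos'])*1000).round(1))
E
```

```text
P [ 0.5372 -0.138 ] [ 0.7 -0.2 -0.5  0.  -0.1 -0.3  0.1]
P [ 0.5379 -0.1378] [ 0.4 -0.3 -0.4  0.4]
Rtop [-0.746 -0.666] gap mm -0.18
Ltop [ 0.735 -0.678] gap mm 2.05
Lbot [ 0.613 -0.79 ] gap mm 2.68
Rtop [-0.746 -0.666] gap mm 0.44
Ltop [ 0.735 -0.678] gap mm 1.07
Lbot [ 0.613 -0.79 ] gap mm 2.68
P tool [-64.1 -35.1  24.9]
```

```bash
python3 -m creep '-0.5 0 0 0 100; -1 0 0 0 100; -1.5 -0.1 0 0 100; -2 -0.2 0 0 100; -2.5 -0.3 0 0 100; -3 -0.4 0 0 100; -3 -0.4 0 0 100; -3 -0.4 0 0 100; -3 -0.4 0 0 100; -3 -0.4 0 0 100'; python3 look.py 26 wrist; python3 -c "
from h import *
s=sensors.sense();print(s['joint_efforts'].round(2),s['tcp_pos'],s['force'])
a=cv2.imread('pics/wrist26.png')[60:330,0:260]; cv2.imwrite('pics/w26z.png',cv2.resize(a,None,fx=2.2,fy=2.2,interpolation=2))"
```

```text
clock: 23.92
tcp_pos: [0.5942, -0.1825, 0.0262]
eef_rot: [0.997, -0.078, 0.005, 0.003]
force: [6.1, -10.7, -3.1]
opening: 0.998
23.9167 [ 0.59415782 -0.18245664  0.02615849] [ 0.99692121 -0.07819621  0.00478494  0.00324939] [  6.14134252 -10.67613648  -3.14755902]
TCP scene [321.27388084 255.3645733 ] side [390.21205367 299.18594952]
[  6.21 -40.83 -19.65   1.39   2.73   0.37] [ 0.59414285 -0.18243503  0.0261483 ] [  6.61183364 -10.80498795  -3.0037661 ]
```

View pics/w26z.png

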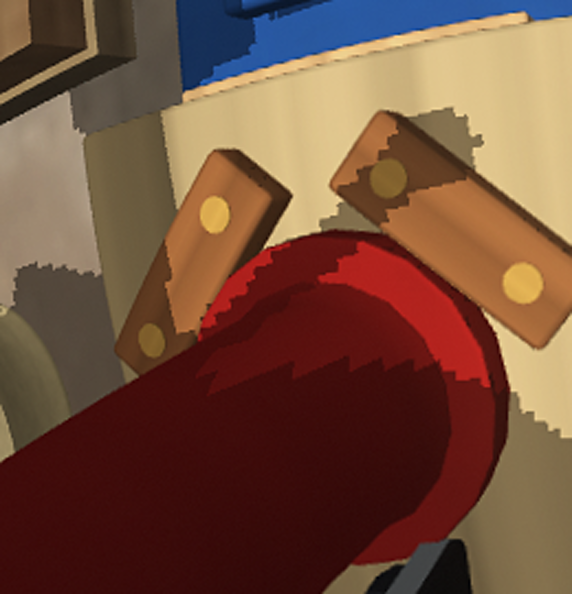

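```bash
python3 -c "
import cv2,numpy as np
a=cv2.imread('pics/wrist26.png')[110:240,30:200]; a=cv2.resize(a,None,fx=4.6,fy=4.6,interpolation=2)
a=np.clip((a/255.)**.6*255,0,255).astype(np.uint8); cv2.imwrite('pics/w26zz.png',a)"
```

```text
(no output)
```

View pics/w26zz.png

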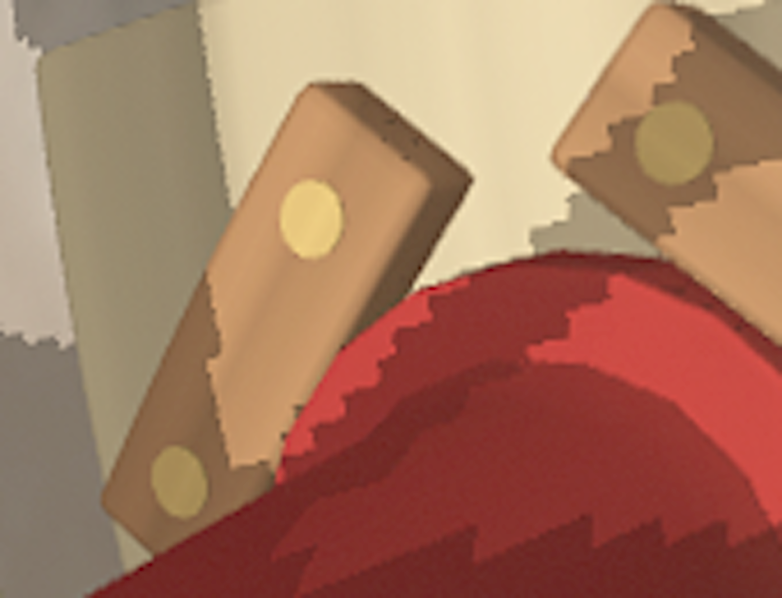

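```bash
python3 - <<'E'
from fitp import *
s=pickle.load(open('swrist26.pkl','rb'))
pts=[(590,254),(500,265),(415,297),(345,350),(305,405),(280,460)]
w=lambda p,z:onz('wrist',30+p[0]/4.6,110+p[1]/4.6,z,s)[:2]
P=fit(26,pts,30,110,4.6)
r=[(488/2.2,60+382/2.2),(465/2.2,60+322/2.2),(425/2.2,60+272/2.2)]
P=fit(26,[(p[0]/4.6+30,p[1]/4.6+110) for p in pts]+r,0,0,1)
for nm,p,q,z in [('Ltop',(435,190),(272,470),.0565),('Lbot',(472,180),(418,290),.0465),('Rtop',(553,158),(780,345),.0560)]:
    p,q=w(p,z),w(q,z); t=(q-p)/np.linalg.norm(q-p); n=np.array([-t[1],t[0]]); n=n if n@(P-p)>0 else -n; print(nm,n.round(3),'gap mm',((n@(P-p)-.03)*1000).round(2))
E
```

```text
P [ 0.5374 -0.1378] [ 0.5 -0.3 -0.3 -0.1  0.1  0.3]
P [ 0.5364 -0.1381] [ 1.   0.1 -0.3 -0.3 -0.3 -0.3 -0.8 -0.4  0.2]
Ltop [ 0.646 -0.764] gap mm 0.25
Lbot [ 0.727 -0.687] gap mm -0.79
Rtop [-0.758 -0.652] gap mm 0.51
```

```bash
python3 -m creep '0.3 -0.2 0 0 100; 0.6 -0.4 0 0 100; 0.9 -0.6 0 0 100; 1.2 -0.7 0 0 100; 1.2 -0.7 0 0 100; 1.2 -0.7 0 0 100; 1.2 -0.7 0 0 100; 1.2 -0.7 0 0 100; 1.2 -0.7 0 0 100; 1.2 -0.7 0 0 100'; python3 -c "
from h import *
s=sensors.sense();print(s['joint_efforts'].round(2),s['tcp_pos'],s['force'])"
python3 -m creep '0.3 1 0 0 100; 0.6 3 0 0 100; 1 5 0 0 100; 2 8 0 0 100; 3 12 0 0 100; 4 18 0 0 100; 6 26 0 0 100; 8 34 0 0 100; 10 44 0 0 100; 10 44 0 0 100'; python3 look.py 27 wrist scene side;python3 post.py 27; python3 -c "
import cv2,numpy as np
a=cv2.imread('pics/wrist27.png')[0:200,0:260]; cv2.imwrite('pics/w27z.png',cv2.resize(a,None,fx=2.8,fy=2.8,interpolation=2))"
```

```text
clock: 24.8
tcp_pos: [0.5947, -0.1822, 0.026]
eef_rot: [0.997, -0.078, 0.004, 0.003]
force: [4.1, -12.5, -2.4]
opening: 0.998
[  7.27 -41.19 -20.05   1.91   2.16   0.5 ] [ 0.59467141 -0.18216049  0.02595684] [  4.08654647 -12.51498399  -2.36851994]
clock: 25.63
tcp_pos: [0.5951, -0.2258, 0.0242]
eef_rot: [0.997, -0.079, 0.0, 0.0]
force: [-0.3, -0.3, 0.1]
opening: 1.002
25.7333 [ 0.59487201 -0.22417114  0.02396936] [ 9.96863369e-01 -7.91417359e-02 -7.43053243e-06 -9.97958299e-05] [-0.72608585  0.29080903 -0.15039956]
TCP scene [337.2357135  261.38663752] side [396.66453731 311.88013008]
P [ 0.536  -0.1373] res mm [-0.3 -0.3 -0.1 -0.1 -0.3 -0.3 -0.1  0.   0.1  0.2  0.1  0.  -0.   0.2
  0.  -0.2 -0.1  0.  -0.2  0.   0.  -0.  -0.1 -0.4 -0.2 -0.3 -0.3 -0.2
 -0.4 -0.4 -0.8 -6.8 -6.5 -0.5]
P in tool [-72.4 -78. ] tcp [ 0.5951 -0.2258  0.0242] F [-0.3 -0.3  0.1]
to seat world [0.3 0.6] tool [ 0.1 -0.7]
```

View pics/w27z.png

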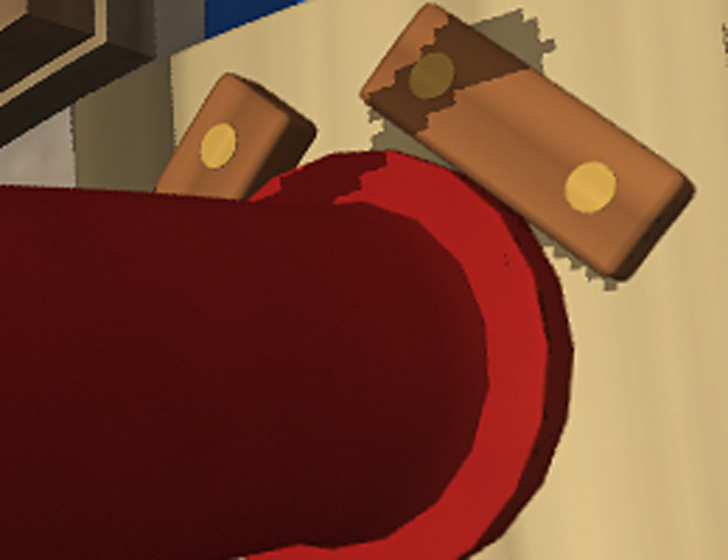

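```bash
python3 - <<'E'
from fitp import *
s=pickle.load(open('swrist27.pkl','rb')); P=np.array([.536,-.1373])
w=lambda p,z:onz('wrist',p[0]/2.8,p[1]/2.8,z,s)[:2]
for nm,p,q,z in [('Rtop',(362,95),(610,275),.0560),('Ltop',(285,122),(243,190),.0565),('Lbot',(317,132),(290,180),.0465)]:
    p,q=w(p,z),w(q,z); t=(q-p)/np.linalg.norm(q-p); n=np.array([-t[1],t[0]]); n=n if n@(P-p)>0 else -n; 
    for nn in (n,np.array([-.743,-.669]) if nm[0]=='R' else np.array([.669,-.743])): print(nm,nn.round(3),'gap mm',((nn@((P-p)*.5+(P-q)*.5)-.03)*1000).round(2))
a=cv2.imread('pics/scene27.png')[140:270,240:370]; a=cv2.resize(a,None,fx=3,fy=3,interpolation=2)
b=cv2.imread('pics/side27.png')[160:310,320:440]; b=cv2.resize(b,None,fx=3,fy=3,interpolation=2)
o=np.zeros((460,780,3),np.uint8);o[:390,:390]=a;o[:450,400:760]=b;cv2.imwrite('pics/c27.png',o)
E
```

```text
Rtop [-0.745 -0.667] gap mm 0.97
Rtop [-0.743 -0.669] gap mm 0.96
Ltop [ 0.671 -0.742] gap mm -0.25
Ltop [ 0.669 -0.743] gap mm -0.22
Lbot [ 0.722 -0.691] gap mm -1.07
Lbot [ 0.669 -0.743] gap mm 0.36
```

View pics/c27.png

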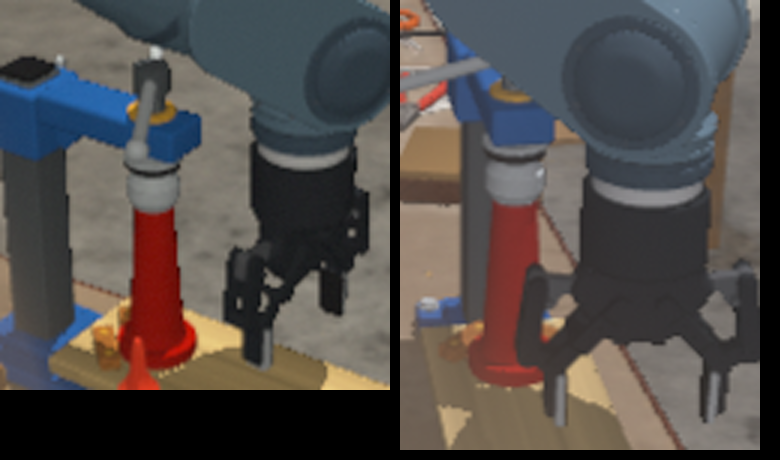

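```bash
python3 -m creep '0 10 -20 0 100; 0 12 -60 0 100; 0 12 -100 0 100; 0 12 -140 7 100; 0 12 -180 14 100; 0 12 -220 21 100; 0 12 -260 28 100; -10 10 -295 35 100; -45 0 -300 42 100; -80 -6 -300 49 100'; python3 -m creep '-20 -25 0 7 100; -30 -50 0 14 100; -30 -50 0 21 100; -30 -50 0 28 100; -30 -50 0 29 100; -30 -50 0 29 100; -30 -50 0 29 100; -30 -50 0 29 100; -30 -50 0 29 100; -30 -50 0 29 100'; python3 look.py 28 wrist scene
```

```text
clock: 26.62
tcp_pos: [0.5176, -0.205, 0.328]
eef_rot: [0.873, -0.487, 0.003, 0.0]
force: [0.4, -1.1, -0.4]
opening: 1.001
clock: 27.45
tcp_pos: [0.5433, -0.1533, 0.324]
eef_rot: [0.725, -0.688, -0.0, -0.0]
force: [0.5, 0.5, 0.1]
opening: 0.998
27.5 [ 0.54334775 -0.15330492  0.32397939] [ 7.25380767e-01 -6.88347835e-01 -2.63682765e-05 -1.47092887e-06] [-0.06367363 -0.35498169 -0.89885604]
TCP scene [297.68251314 138.7794466 ] side [364.73376398 149.26016846]
```

View pics/wrist28.png

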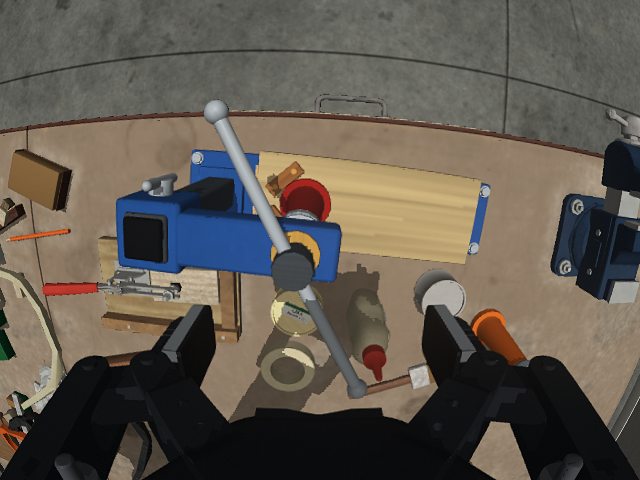

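```bash
python3 - <<'E'
import cv2
a=cv2.imread('pics/scene28.png')[90:270,220:400]; cv2.imwrite('pics/s28z.png',cv2.resize(a,None,fx=3.3,fy=3.3,interpolation=2))
E
```

```text
(no output)
```

View pics/s28z.png

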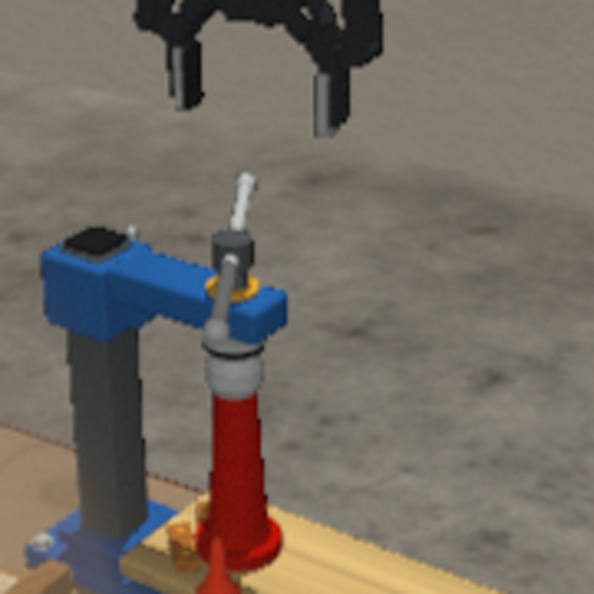

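```bash
cat > bar.py <<'E'
import sys,pickle
from h import *
def bar(n,pts,z=.265):
    s=pickle.load(open(f'swrist{n}.pkl','rb')); ax=np.array([.5365,-.138]); y=np.array([.0525,.9986]);x=np.array([.9986,-.0525])
    W=[onz('wrist',*p,z,s)[:2] for p in pts]; d=W[1]-W[0]; print(np.round(W,4),'len',np.linalg.norm(d).round(4),'theta deg short of square',np.degrees(np.arctan2(d@y,d@x)).round(1),'mid',((W[0]+W[1])/2).round(4))
E
python3 - <<'E'
from bar import *
bar(28,[(357,390),(216,112)])
s=sensors.sense();T=R.from_quat(s['eef_rot']).as_matrix();print(np.degrees(np.arctan2(T[1,0],T[0,0])))
for t in([.458,-.20,.285],[.458,-.20,.221]): print((T.T@(np.array(t)-s['tcp_pos'])*1000).round(1))
E
```

```text
[[ 0.4403 -0.1871]
 [ 0.6286 -0.0884]] len 0.2127 theta deg short of square 30.7 mid [ 0.5345 -0.1377]
-87.00534690478563
[42.2 87.7 38.9]
[ 42.2  87.7 102.9]
```

```bash
python3 -m creep '6 27 0 0 100; 13 55 0 0 100; 20 80 0 0 100; 20.5 82.5 15 0 100; 20.5 82.5 45 0 100; 20.5 82.5 75 0 100; 20.5 82.5 97 0 100; 20.5 82.5 104 0 100; 20.5 82.5 105 0 100; 20.5 82.5 105 0 100'; python3 look.py 29 wrist
```

```text
clock: 28.38
tcp_pos: [0.4625, -0.1782, 0.2198]
eef_rot: [0.725, -0.688, 0.0, -0.0]
force: [0.1, 0.1, -0.2]
opening: 0.998
28.3833 [ 0.46245146 -0.17817616  0.21978306] [ 7.25333482e-01 -6.88397540e-01  4.02826440e-04 -6.19092010e-05] [ 0.14009977  0.08817788 -0.15466179]
TCP scene [286.99419402 206.16052961] side [322.3818485  213.37922165]
```

View pics/wrist29.png

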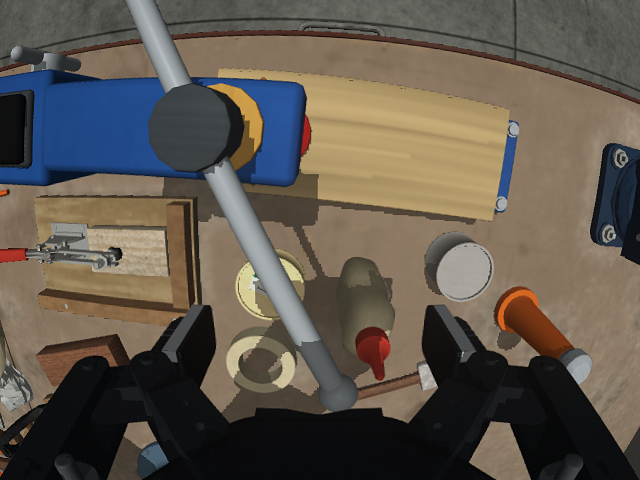

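```bash
python3 -m creep '-10 0 0 0 100; -20 0 0 0 100; -30 0 0 0 100; -36 0 0 0 100; -41 1 0 0 100; -46 2 0 0 100; -51 3 0 0 100; -56 4 0 0 100; -61 5 0 0 100; -65 5 0 0 100'; python3 -c "
from h import *
s=sensors.sense();print(s['tcp_pos'],s['force'])"
python3 -m creep '-2 0 0 0 100; -4 0 0 0 100; -6 0 0 0 100; -8 0 0 0 100; -10 0 0 0 100; -10 0 0 0 100; -10 0 0 0 100; -10 0 0 0 100; -10 0 0 0 100; -10 0 0 0 100'; python3 look.py 30 wrist
```

```text
clock: 29.27
tcp_pos: [0.4534, -0.1128, 0.2189]
eef_rot: [0.725, -0.688, -0.0, 0.0]
force: [-0.2, -0.4, -0.8]
opening: 1.003
[ 0.45340112 -0.11276873  0.21888151] [-0.19102785 -0.3818962  -0.78483176]
clock: 30.1
tcp_pos: [0.4532, -0.1033, 0.219]
eef_rot: [0.725, -0.688, 0.0, -0.0]
force: [0.3, -0.3, -0.0]
opening: 0.997
30.1 [ 0.45320106 -0.10333451  0.21904276] [ 7.25267549e-01 -6.88467123e-01  3.04421420e-05 -3.29349005e-05] [ 0.32397823 -0.27792556 -0.03812534]
TCP scene [252.65554364 198.82298227] side [311.36585129 199.0672307 ]
```

View pics/wrist30.png

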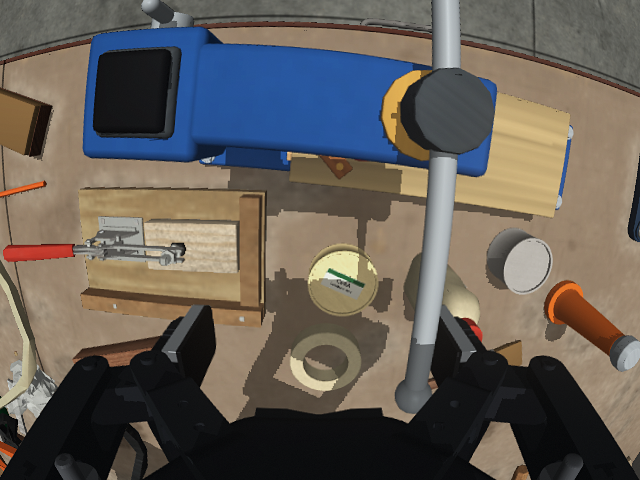

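```bash
cat > rf.py <<'E'
from h import *
F=[]
for i in range(6):
    F.append(sensors.sense()['force'].copy()); imaging.read_camera('side')
s=sensors.sense(); print(s['clock'],s['tcp_pos'].round(4),'mean F',np.mean(F,0).round(2),'std',np.std(F,0).round(2))
E
python3 rf.py
python3 -m creep '-1.5 0 0 0 100; -3 0 0 0 100; -4.5 0 0 0 100; -6 0 0 0 100; -7 0 0 0 100; -8 0 0 0 100; -8 0 0 0 100; -8 0 0 0 100; -8 0 0 0 100; -8 0 0 0 100'; python3 rf.py
```

```text
30.45 [ 0.4532 -0.1033  0.219 ] mean F [ 0.06  0.08 -0.23] std [0.64 0.33 0.36]
clock: 31.28
tcp_pos: [0.4528, -0.0953, 0.2191]
eef_rot: [0.725, -0.688, 0.0, -0.0]
force: [0.6, 0.1, -0.1]
opening: 1.0
31.5833 [ 0.4527 -0.0953  0.219 ] mean F [0.25 0.12 0.08] std [0.41 0.59 0.34]
```

```bash
python3 -m creep '-1.5 0 0 0 100; -3 0 0 0 100; -4.5 0 0 0 100; -6 0 0 0 100; -7 0 0 0 100; -8 0 0 0 100; -8 0 0 0 100; -8 0 0 0 100; -8 0 0 0 100; -8 0 0 0 100'; python3 rf.py; python3 look.py 31 wrist
```

```text
clock: 32.42
tcp_pos: [0.4523, -0.0872, 0.219]
eef_rot: [0.725, -0.688, -0.0, -0.0]
force: [-1.6, -0.7, 0.0]
opening: 0.997
32.7167 [ 0.4523 -0.0873  0.219 ] mean F [-0.31  0.05 -0.39] std [0.68 0.62 0.41]
32.7167 [ 0.45231452 -0.08730893  0.21899583] [ 7.25278818e-01 -6.88455252e-01 -3.08325842e-05 -1.10208991e-05] [0.07471929 0.84111683 0.66864429]
TCP scene [245.85871378 197.0254413 ] side [309.760505   196.16056872]
```

View pics/wrist31.png

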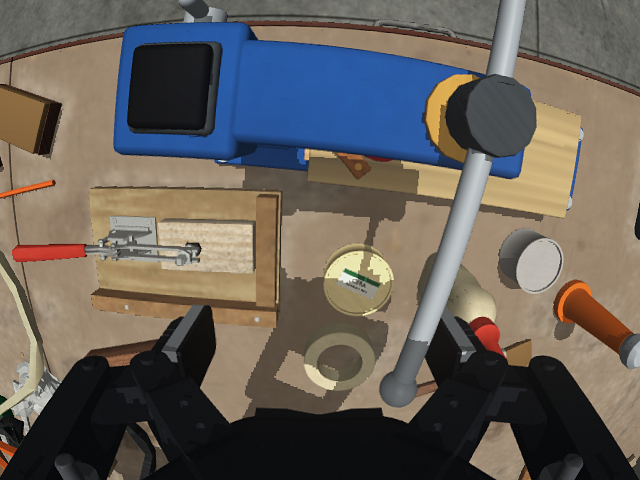

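```bash
cat > th.py <<'E'
import sys,pickle
from h import *
n,u,v,z=sys.argv[1],*map(float,sys.argv[2:5])
s=pickle.load(open(f'swrist{n}.pkl','rb')); p=onz('wrist',u,v,z,s)[:2]; d=p-np.array([.5362,-.138]); y=np.array([.0525,.9986]);x=np.array([.9986,-.0525])
print(p,np.linalg.norm(d),'theta',np.degrees(np.arctan2(-d@y,-d@x)))
E
python3 th.py 29 337 391 .265; python3 th.py 31 398 390 .261
python3 -m creep '-1.5 0 0 0 100; -3 0 0 0 100; -4.5 0 0 0 100; -6 0 0 0 100; -6 0 0 0 100; -6 0 0 0 100; -6 0 0 0 100; -6 0 0 0 100; -6 0 0 0 100; -6 0 0 0 100'; python3 rf.py
```

```text
[ 0.44304438 -0.18621609] 0.10489404417088473 theta 30.37494581258152
[ 0.43105259 -0.12023547] 0.10663750132144345 theta -6.580022909730562
clock: 33.6
tcp_pos: [0.452, -0.0813, 0.219]
eef_rot: [0.725, -0.688, -0.0, -0.0]
force: [-0.1, 0.2, 0.4]
opening: 1.003
33.9 [ 0.452  -0.0813  0.219 ] mean F [-0.12 -0.08  0.1 ] std [0.41 0.41 0.55]
```

```bash
python3 -m creep '-1.2 -1 0 0 100; -2.4 -2 0 0 100; -3.6 -3 0 0 100; -4.8 -4 0 0 100; -6 -5 0 0 100; -6 -5 0 0 100; -6 -5 0 0 100; -6 -5 0 0 100; -6 -5 0 0 100; -6 -5 0 0 100'; python3 rf.py; python3 look.py 32 wrist
```

```text
clock: 34.73
tcp_pos: [0.4568, -0.075, 0.2191]
eef_rot: [0.725, -0.688, 0.0, -0.0]
force: [0.4, 0.2, 0.1]
opening: 1.002
35.0333 [ 0.4567 -0.075   0.219 ] mean F [-0.22 -0.02  0.16] std [0.39 0.64 0.28]
35.0333 [ 0.45672919 -0.07504893  0.21902866] [ 7.25289626e-01 -6.88443863e-01  5.05412453e-05 -6.09612929e-05] [ 0.687853    0.25507629 -0.06972483]
TCP scene [242.26435476 194.59995078] side [311.1373168  193.76866482]
```

View pics/wrist32.png

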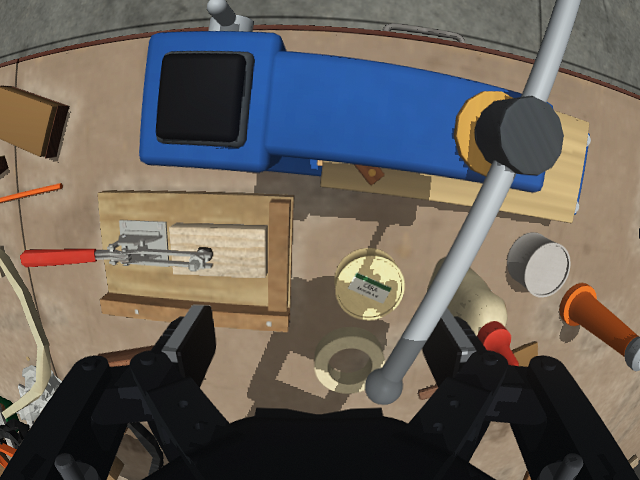

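```bash
python3 -m creep '-1.2 0 0 0 100; -2.4 0 0 0 100; -3.6 0 0 0 100; -4.8 0 0 0 100; -6 0 0 0 100; -7 0 0 0 100; -7 0 0 0 100; -7 0 0 0 100; -7 0 0 0 100; -7 0 0 0 100'; python3 rf.py
```

```text
clock: 35.92
tcp_pos: [0.4564, -0.0681, 0.2191]
eef_rot: [0.725, -0.688, 0.0, -0.0]
force: [0.8, -3.1, 0.6]
opening: 0.997
36.2167 [ 0.4564 -0.0681  0.219 ] mean F [ 0.77 -3.3   0.46] std [0.25 0.58 0.51]
```

```bash
python3 -m creep '-0.5 1.5 0 0 100; -1 3 0 0 100; -1.6 4.5 0 0 100; -2.2 6 0 0 100; -2.8 6 0 0 100; -3.2 6 0 0 100; -3.2 6 0 0 100; -3.2 6 0 0 100; -3.2 6 0 0 100; -3.2 6 0 0 100'; python3 rf.py; python3 look.py 33 wrist
```

```text
clock: 37.05
tcp_pos: [0.45, -0.0652, 0.2188]
eef_rot: [0.725, -0.689, -0.0, 0.0]
force: [-2.2, -2.4, -0.4]
opening: 0.997
37.35 [ 0.45   -0.0652  0.2189] mean F [-1.67 -2.49 -0.72] std [0.56 0.22 0.42]
37.35 [ 0.45003806 -0.06519238  0.21887632] [ 7.25274150e-01 -6.88460139e-01 -1.74692353e-04  1.17787735e-04] [-1.26977404 -2.48933673 -1.53215483]
TCP scene [236.29345772 194.81831957] side [307.09385155 192.3521584 ]
```

View pics/wrist33.png

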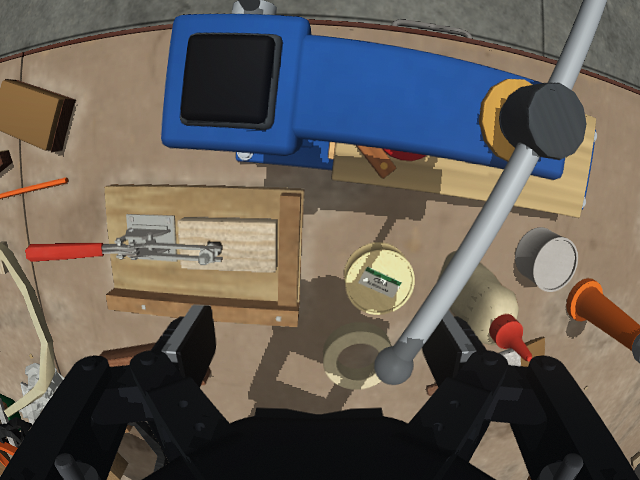

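```bash
python3 th.py 33 397 364 .258; python3 -m creep '-0.5 0 0 0 100; -1 -0.3 0 0 100; -1.5 -0.5 0 0 100; -2 -0.7 0 0 100; -2.5 -0.8 0 0 100; -2.5 -0.8 0 0 100; -2.5 -0.8 0 0 100; -2.5 -0.8 0 0 100; -2.5 -0.8 0 0 100; -2.5 -0.8 0 0 100'; python3 rf.py
```

```text
[ 0.43978571 -0.09646209] 0.1049814898301997 theta -20.298222573690797
clock: 38.23
tcp_pos: [0.4508, -0.0626, 0.219]
eef_rot: [0.725, -0.688, -0.0, -0.0]
force: [-0.3, -3.2, -1.9]
opening: 0.998
38.5333 [ 0.4508 -0.0626  0.219 ] mean F [-0.27 -3.66 -1.89] std [0.23 0.5  0.17]
```

```bash
python3 -m creep '-0.6 -0.2 0 0 100; -1.2 -0.5 0 0 100; -1.8 -0.7 0 0 100; -2.4 -1 0 0 100; -3 -1.2 0 0 100; -3.6 -1.5 0 0 100; -3.6 -1.5 0 0 100; -3.6 -1.5 0 0 100; -3.6 -1.5 0 0 100; -3.6 -1.5 0 0 100'; python3 rf.py
```

```text
clock: 39.37
tcp_pos: [0.4522, -0.059, 0.219]
eef_rot: [0.725, -0.688, 0.0, 0.0]
force: [-0.7, -5.6, -2.6]
opening: 1.002
39.6667 [ 0.4522 -0.059   0.219 ] mean F [-0.47 -5.04 -2.67] std [0.49 0.47 0.72]
```

```bash
python3 -m creep '1 0 0 0 100; 4 0 0 0 100; 10 0 0 0 100; 20 0 0 0 100; 30 0 0 0 100; 36 0 0 0 100; 36 0 -10 0 100; 36 0 -40 0 100; 36 0 -80 0 100; 36 0 -120 0 100'; python3 look.py 34 wrist scene side; python3 - <<'E'
from h import *
a=cv2.imread('pics/scene34.png')[120:280,230:360]; a=cv2.resize(a,None,fx=3,fy=3,interpolation=2)
b=cv2.imread('pics/side34.png')[150:310,290:430]; b=cv2.resize(b,None,fx=2.8,fy=2.8,interpolation=2)
o=np.zeros((490,790,3),np.uint8);o[:480,:390]=a;o[:448,395:787]=b;cv2.imwrite('pics/c34.png',o)
E
```

```text
clock: 40.5
tcp_pos: [0.4533, -0.0947, 0.3403]
eef_rot: [0.725, -0.689, -0.001, 0.0]
force: [0.6, -0.3, 1.5]
opening: 0.999
40.6 [ 0.45678642 -0.09623866  0.34796757] [ 0.72524252 -0.68845428  0.00694467 -0.00240087] [ 0.1245881  -0.21442962 -0.17330275]
TCP scene [246.53593303 135.66168103] side [310.77172338 130.71357188]
```

View pics/c34.png

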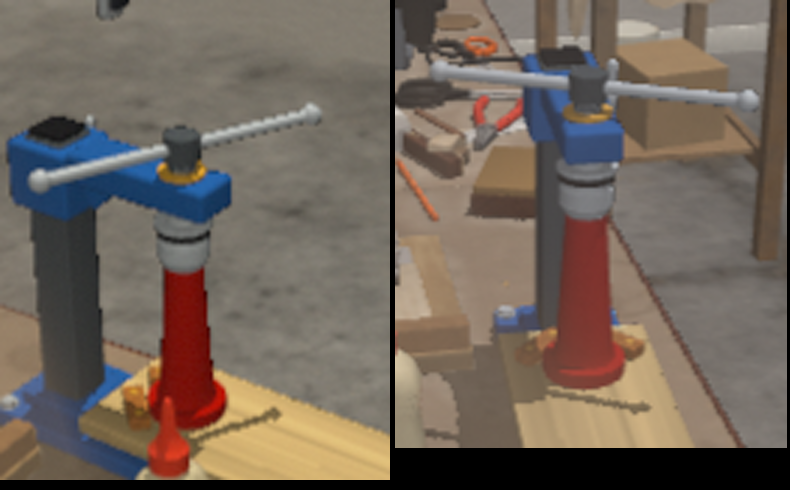

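View pics/wrist34.png

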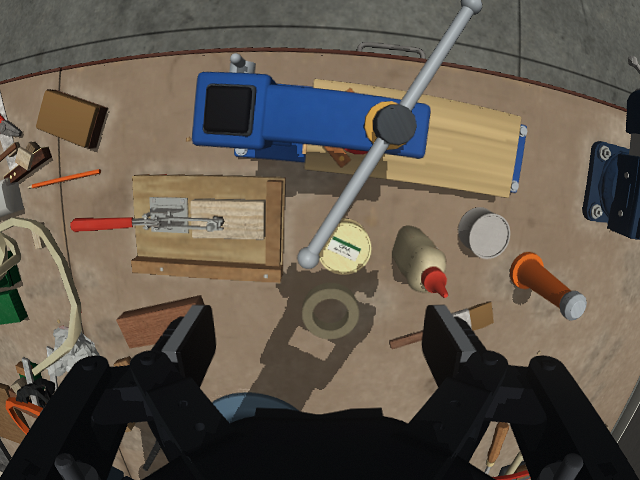

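```bash
python3 -c "
from station import workorder,sensors
print(sensors.sense()['force'],sensors.sense()['joint_vel'].round(2)); print(workorder.close_job())"
```

```text
[-0.01881283 -0.51983453 -0.74182342] [ 0.    0.03  0.1  -0.   -0.01  0.  ]
the job is handed in; nothing more can be done
None
```

The post is standing upright in the V stop with the screw clamped on its head, and I handed the job in at 40.6 s. Two things went wrong on the way; both are below.

**What I did**
- I pushed the red post along the board with the outer corner of one open fingertip, low on its foot. I did not use the two-fingertip cradle, because the gripper's body would have hit the post.
- I then turned the T bar clockwise until the push was about 4.7 N at right angles to the bar, roughly 82 mm from its axis. The total sideways force was about 5.1 N (5.7 N with the downward part), averaged over six noisy readings; the highest single reading, including the downward part, was about 6.2 N.

**Last checks**
- After the hand was lifted clear, the pictures showed the post upright between both cleats with the screw's foot on its head. The other things looked undisturbed.
- The foot measured about 0.7 mm from the seat position I worked out from the cleats. The left cleat gap came out at about 0 mm and the right at up to 1 mm, which is close to my measuring error. Pushes of up to about 13 N moved it no further.

**What went wrong**
- **Early bar turn:** during the first try at the last few millimetres, the arm's housing most likely leaned on the top of the screw (I estimate 15 to 30 N). Backing off dragged the bar about 0.6 rad clockwise before the post was home. I turned the bar back to its starting angle and finished the push before clamping.
- **Fingertip on the foot:** the fingertip once rode up on the edge of the post's foot with about 15 N. I backed off and lowered it before going on.

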